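Change the filling plate over to the next rack of flip-cap spice tubes

ROBOT

A 6-joint arm with a two-finger parallel gripper is mounted at the origin on a cart in front of the work surface, level with it; the furniture and walls round the work are solid. World frame = base frame: x ahead of the robot, y to its left, z up, the work surface at z = 0. Lengths are in m, angles in rad, forces in N, time in s.
With the tool pointing down it reaches from about 0.375 to 0.9 m from the base axis. Payload 3.1 kg.
Tool frame: the origin (TCP) lies on the front face of the gripper's body, between the roots of the fingers; the fingertips stand 73 mm ahead of it and the grasp point (between the pads) lies 54 mm ahead of it (manip.tips_ahead is the distance from the TCP to the fingertips, in m); z points along the fingers, y is the line along which they close (so a half turn about z gives the same grasp; the last joint's range is limited). The gripper opens to 85 mm and grips with 20 to 120 N. Pads are 22 mm wide; open, the fingers measure 114 mm over their backs; the gripper's body (76 mm by 85 mm) begins 54 mm behind the grasp point. The pads swing forward as they close: fully open they stand 13 mm farther back than shut.
Start: joints at [1.167, 0.527, 1.433, -0, 1.181, -0.178], TCP at [0.139, 0.609, 0.304] pointing down, gripper open.
Joint ranges: [-3.08, 3.08], [-0.75, 2.2], [0.22, 2.44], [-1.43, 4.57], [0, 2.65], [-2.85, 2.85]. Speed limits (rad/s): [2.79, 2.79, 3.14, 3.14, 3.14, 3.14].

INTERFACE

Orientations are given as a unit quaternion [x, y, z, w].
In Python, from station import sense, eyes, workorder, manip gives the robot as it stands.
- The arm moves only by the shell command python3 -m inch 'ROWS' [OPENING] [FORCE]. ROWS is JSON, a list of rows, each an object of numbers: "dx", "dy", "dz": the shift along the tool's x, y, z in cm; "wx", "wy", "wz": the turn, a rotation vector about the tool's x, y, z in degrees. In form: [{"dx": .., "dy": .., "dz": .., "wx": .., "wy": .., "wz": ..}, ...]. A call has 1 to 10 rows; each row shifts and turns the commanded pose from where the row before left it, along the tool's axes as they then stand; what a row does not reach is not made up. A row lasts 1/8 s, in which the tool goes at most 62.5 mm and 10.7 degrees, less where a joint would pass 70% of its speed; a pose out of reach is approached as far as the arm can. A call with a gripper value outside its range is refused whole. OPENING is the opening, from 0 (shut) to 1 (fully open), set as the call begins (- or left out, the last holds). The fingers move at their own pace and stop on an object; FORCE is the grip in N (left out, the last holds). Time passes only in rows, so rows that do not move let the fingers close. It gives the time, the measured TCP pose, the force, the opening and the grip force at its end, in the units of the state.
- sense(): the state, without advancing time (a new reading comes with each control period).
- eyes.snapshot(name): name is "side" or "top" or "wrist"; returns the picture (480x640x3 uint8, red, green, blue); there is no depth.
- eyes.camera_params(name): a dict with "fx", "fy", "cx", "cy" (pixels), "rvec" (rotation vector, rad) and "tvec" (3), from world to camera coordinates, as OpenCV has them. Camera axes: x right, y down, z forward; pixel columns grow to the right and rows downward; lengths in m; the calibration is good to about 2 mm. A picture is of the moment at which its call begins: read the wrist's pose just before it. camera_params takes no time and is no camera call; for the wrist camera it gives the pose at the moment of the call.
- workorder.sign_off(): hands the job in; it is judged then, once.
The state is a dict: "t": time; "q": joint angles; "qd": joint speeds; "tau": joint torques, N m; "tcp_pos": TCP position; "tool_rot": TCP orientation; "force": force on the tool from outside, world axes, zero at the start; "ft_torque": the same for the moment, N m; "finger_gap": opening from 0.0 (shut) to 1.0 (fully open); "gripper_force": force on a finger pad.
Only numpy, scipy, OpenCV 4.12 (cv2) and the standard library are available. Lean on these libraries where they do the work, as an engineer would, in place of code of your own. Each camera call takes 0.05 s, during which the arm holds its last target. There are 200 camera calls.

TASK

The rack of spice tubes that carries the metal filling plate has been filled: take the plate off, press all of its flip caps fully shut, and then lower the wooden cover board onto that rack's two guide pins until it sits flat on their shoulders. Make the other rack ready for filling: swing every one of its caps up and back past upright, and lower the filling plate onto that rack's pins until it too sits flat on both shoulders. Leave the tubes standing in their wells, and the egg timer and the tin where they stand; each rack holds two or three tubes.

Things in the scene. Friction and masses are not known exactly. Their poses are not given: they have to be found in the camera images.
- rack_a_seat (a point): FINISHED RACK (carries the filling plate at the start), wooden, fixed, 60 x 226 mm. Point midway between its two guide pins, level with their shoulders, 92 mm over the worktop. y along the row of tubes, x to the cap hinges' side (away from the robot), z up. Steel pins at y = +92 and -92 mm: 12 mm thick, 36 mm high over the shoulders, conical tops; shoulder posts 22 mm thick.
- rack_b_seat (a point): EMPTIES RACK: the same kind of rack with the same point and axes; its caps are shut and nothing is on its pins at the start.
- tube_a0_mouth (a point): Centre of the mouth of a clear tube, loose in a square well of the finished rack (about 1 mm play, 0.35 kg, 36 mm wide; a hard grip on the lip can lift it out) at y = +50 mm; mouth 90 mm over the worktop; may be absent. Axes as the rack's. Its cap's hinge line runs along y, 25 mm behind this point (+x), at mouth height.
- cap_a0 (a joint): Angle (rad) of that tube's flip cap: 0 shut flat on the mouth; grows as its front swings up and back; stop at 2.1. Stiff hinge (0.035 Nm): stays where left. Open at the start. Cap: disc 38 mm wide, 10 mm thick, centre 25 mm from the hinge line.
- cap_a0_lip (a point): Middle of that cap's thumb lip, 56 mm from the hinge line and 5 mm above the cap's underside. The lip is 16 mm wide along the hinge, 8 mm thick, and stands out beyond the disc from 44 to 66 mm from the hinge line, with free space above and below.
- tube_a1_mouth (a point): Centre of the mouth of a clear tube, loose in a square well of the finished rack (about 1 mm play, 0.35 kg, 36 mm wide; a hard grip on the lip can lift it out) at y = 0 mm; mouth 90 mm over the worktop; may be absent. Axes as the rack's. Its cap's hinge line runs along y, 25 mm behind this point (+x), at mouth height.
- cap_a1 (a joint): Angle (rad) of that tube's flip cap: 0 shut flat on the mouth; grows as its front swings up and back; stop at 2.1. Stiff hinge (0.035 Nm): stays where left. Open at the start. Cap: disc 38 mm wide, 10 mm thick, centre 25 mm from the hinge line.
- cap_a1_lip (a point): Middle of that cap's thumb lip, 56 mm from the hinge line and 5 mm above the cap's underside. The lip is 16 mm wide along the hinge, 8 mm thick, and stands out beyond the disc from 44 to 66 mm from the hinge line, with free space above and below.
- tube_a2_mouth (a point): Centre of the mouth of a clear tube, loose in a square well of the finished rack (about 1 mm play, 0.35 kg, 36 mm wide; a hard grip on the lip can lift it out) at y = -50 mm; mouth 90 mm over the worktop; may be absent. Axes as the rack's. Its cap's hinge line runs along y, 25 mm behind this point (+x), at mouth height.
- cap_a2 (a joint): Angle (rad) of that tube's flip cap: 0 shut flat on the mouth; grows as its front swings up and back; stop at 2.1. Stiff hinge (0.035 Nm): stays where left. Open at the start. Cap: disc 38 mm wide, 10 mm thick, centre 25 mm from the hinge line.
- cap_a2_lip (a point): Middle of that cap's thumb lip, 56 mm from the hinge line and 5 mm above the cap's underside. The lip is 16 mm wide along the hinge, 8 mm thick, and stands out beyond the disc from 44 to 66 mm from the hinge line, with free space above and below.
- tube_b0_mouth (a point): Centre of the mouth of a clear tube, loose in a square well of the empties rack (about 1 mm play, 0.35 kg, 36 mm wide; a hard grip on the lip can lift it out) at y = +50 mm; mouth 90 mm over the worktop; may be absent. Axes as the rack's. Its cap's hinge line runs along y, 25 mm behind this point (+x), at mouth height.
- cap_b0 (a joint): Angle (rad) of that tube's flip cap: 0 shut flat on the mouth; grows as its front swings up and back; stop at 2.1. Stiff hinge (0.035 Nm): stays where left. Shut or a little ajar at the start. Cap: disc 38 mm wide, 10 mm thick, centre 25 mm from the hinge line.
- cap_b0_lip (a point): Middle of that cap's thumb lip, 56 mm from the hinge line and 5 mm above the cap's underside. The lip is 16 mm wide along the hinge, 8 mm thick, and stands out beyond the disc from 44 to 66 mm from the hinge line, with free space above and below.
- tube_b1_mouth (a point): Centre of the mouth of a clear tube, loose in a square well of the empties rack (about 1 mm play, 0.35 kg, 36 mm wide; a hard grip on the lip can lift it out) at y = 0 mm; mouth 90 mm over the worktop; may be absent. Axes as the rack's. Its cap's hinge line runs along y, 25 mm behind this point (+x), at mouth height.
- cap_b1 (a joint): Angle (rad) of that tube's flip cap: 0 shut flat on the mouth; grows as its front swings up and back; stop at 2.1. Stiff hinge (0.035 Nm): stays where left. Shut or a little ajar at the start. Cap: disc 38 mm wide, 10 mm thick, centre 25 mm from the hinge line.
- cap_b1_lip (a point): Middle of that cap's thumb lip, 56 mm from the hinge line and 5 mm above the cap's underside. The lip is 16 mm wide along the hinge, 8 mm thick, and stands out beyond the disc from 44 to 66 mm from the hinge line, with free space above and below.
- tube_b2_mouth (a point): Centre of the mouth of a clear tube, loose in a square well of the empties rack (about 1 mm play, 0.35 kg, 36 mm wide; a hard grip on the lip can lift it out) at y = -50 mm; mouth 90 mm over the worktop; may be absent. Axes as the rack's. Its cap's hinge line runs along y, 25 mm behind this point (+x), at mouth height.
- cap_b2 (a joint): Angle (rad) of that tube's flip cap: 0 shut flat on the mouth; grows as its front swings up and back; stop at 2.1. Stiff hinge (0.035 Nm): stays where left. Shut or a little ajar at the start. Cap: disc 38 mm wide, 10 mm thick, centre 25 mm from the hinge line.
- cap_b2_lip (a point): Middle of that cap's thumb lip, 56 mm from the hinge line and 5 mm above the cap's underside. The lip is 16 mm wide along the hinge, 8 mm thick, and stands out beyond the disc from 44 to 66 mm from the hinge line, with free space above and below.
- fill_plate_grip (a point): FILLING PLATE, aluminium, 40 x 218 x 6 mm, loose, 0.25 kg; 16 mm pin holes 92 mm either side of the middle (along y). Point: middle of its upright grip, 52 mm above the underside; a plain web 14 mm thick (y), 26 mm wide (x), from 20 mm below the point (an arch's beam there) to 20 mm above it (free top). z up; either end may go on either pin.
- cover_board_grip (a point): COVER BOARD, wood, 44 x 218 mm, loose, 0.25 kg, lies right way up; end blocks 21 mm high with 16 mm pin holes 92 mm either side of the middle (along y); between them a slab that clears shut caps by 3 mm. Point: middle of its upright grip, 44 mm above the underside; web 14 mm thick (y), 26 mm wide (x), from 23 mm below to 20 mm above. z up; either way round.
- egg_timer: Egg timer, 63 mm wide, 67 mm high, a loose bystander; origin under its middle.
- tomato_tin: Tin, 75 mm wide, 58 mm high, a loose bystander; origin under its middle.
Mind the look-alikes: they are no part of the job. Leave any green or purple look-alike of the part that bears tube_a0_mouth alone.

How it is judged:
On the way, in this order (a step that is already met when the one before it is completed fails the run):
1. every cap on the finished rack is shut (value of joint each of cap_a0, cap_a1, cap_a2 below 0.1 rad), for 0.2 s.
2. the cover board sits on the finished rack's pins, over the shut caps (all of step 1 and z of cover_board_grip in the frame of rack_a_seat between 0.04 and 0.048 m and horizontal distance between cover_board_grip and rack_a_seat below 0.008 m and angle between cover_board_grip's own z axis and vertical below 0.05 rad and angle between the y axis of cover_board_grip and the y axis of rack_a_seat, either way round below 0.08 rad), for 0.2 s.
At the end, for the whole second after the job is handed in: Finished rack: caps under 0.1 rad, cover board on its pins. Empties rack: caps over 1.6 rad, filling plate on its pins. Both plates at rest, within 4 mm of seated height, centred within 8 mm, level within 0.05 rad. Every tube mouth within 10 mm of its start (all of step 2 and value of joint each of cap_b0, cap_b1, cap_b2 above 1.6 rad and z of fill_plate_grip in the frame of rack_b_seat between 0.048 and 0.056 m and horizontal distance between fill_plate_grip and rack_b_seat below 0.008 m and angle between fill_plate_grip's own z axis and vertical below 0.05 rad and angle between the y axis of fill_plate_grip and the y axis of rack_b_seat, either way round below 0.08 rad and distance of each of tube_a0_mouth, tube_a1_mouth, tube_a2_mouth, tube_b0_mouth, tube_b1_mouth, tube_b2_mouth from where it was at the start of the episode below 0.01 m and linear speed of each of fill_plate, cover_board below 0.02 m/s); the robot touches nothing.
It fails at once if the egg timer or the tin is moved by more than 40 mm (distance of any of egg_timer, tomato_tin from where it was at the start of the episode above 0.04 m).
Of tube_a0, tube_a1, tube_a2 only 2 to 3 are there at a start; the rules pass over those that are not, and their reading is None.
Of tube_b0, tube_b1, tube_b2 only 2 to 3 are there at a start; the rules pass over those that are not, and their reading is None.
At some moment in a run one of cover_board may be knocked a few centimetres aside while the robot is not near it.
It also fails if it takes over 208 s, if anything falls off the work surface, if the arm or the gripper's body presses on something with over 40 N, if the wrist force passes 120 N, or if a joint passes its speed limit or range.

## Working session

There is one attempt and no reset: what is moved stays moved. The work goes in short steps, Python scripts to look and compute and a shell command to move; the robot and the scene stay as the last step left them, time stands still between calls to the robot, and variables do not carry over. Pictures are saved under pics/ and viewed, at most 14 in all, crops included, and the job is handed in when it is done.

```bash
ls; mkdir -p pics
python3 - <<'E'
from station import sense, eyes, workorder, manip
import cv2,numpy as np
s=sense();print({k:np.round(v,3).tolist() for k,v in s.items()})
for n in ("side","top","wrist"):
    im=eyes.snapshot(n);cv2.imwrite(f"pics/{n}0.png",im[:,:,::-1]);p=eyes.camera_params(n)
    R=cv2.Rodrigues(np.array(p['rvec']))[0];print(n,p['fx'],p['cx'],p['cy'],'C',-R.T@np.array(p['tvec']),'fwd',R[2], 'right',R[0])
E
```

```text
pics
{'t': 0.0, 'q': [1.167, 0.528, 1.434, 0.0, 1.181, -0.178], 'qd': [-0.0, 0.001, -0.001, -0.001, -0.002, -0.002], 'tau': [-0.0, -44.234, -17.803, -0.0, 0.008, -0.0], 'tcp_pos': [0.139, 0.609, 0.303], 'tool_rot': [0.112, 0.994, -0.001, -0.0], 'force': [0.655, -0.105, 0.435], 'ft_torque': [-0.026, -0.028, 0.044], 'gripper_force': 0.0, 'finger_gap': 0.999}
side 438.80119701010005 317.8739528025502 241.87794977107788 C [ 0.22054882 -0.67765254  0.61124053] fwd [ 0.37191551  0.75761095 -0.53638092] right [ 0.89837339 -0.43922528  0.00253013]
top 582.5345576667538 317.3658635838682 232.4667540231493 C [ 0.4212204  -0.00494259  1.23024327] fwd [ 0.14037991  0.00403988 -0.99008947] right [-0.00173646 -0.99998913 -0.00432648]
wrist 414.1634457210073 326.39816835606894 229.18762142740792 C [0.07454437 0.62367612 0.37219107] fwd [ 0.24928106 -0.05901083 -0.96663161] right [ 0.22275526  0.9748722  -0.00206837]
```

View pics/top0.png

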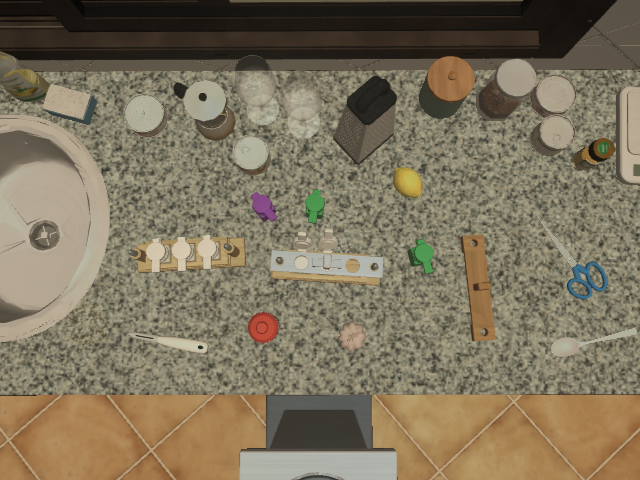

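View pics/side0.png

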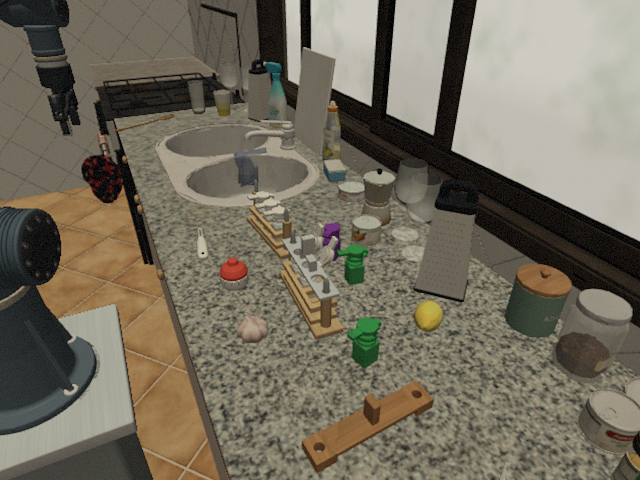

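Run:
```python
import cv2,numpy as np
t=cv2.imread('pics/top0.png');s=cv2.imread('pics/side0.png')
a=cv2.resize(t[195:295,125:391],None,fx=3,fy=3,interpolation=cv2.INTER_CUBIC)
b=cv2.resize(s[185:345,235:355],None,fx=1.8,fy=1.8,interpolation=cv2.INTER_CUBIC)
c=cv2.resize(t[225:350,440:520],None,fx=2.3,fy=2.3,interpolation=cv2.INTER_CUBIC)
o=np.zeros((600,800,3),np.uint8);o[:300,:798]=a;o[305:305+b.shape[0],:b.shape[1]]=b;o[305:305+c.shape[0],300:300+c.shape[1]]=c
cv2.imwrite('pics/c1.png',o)
```

```text
(no output)
```

View pics/c1.png

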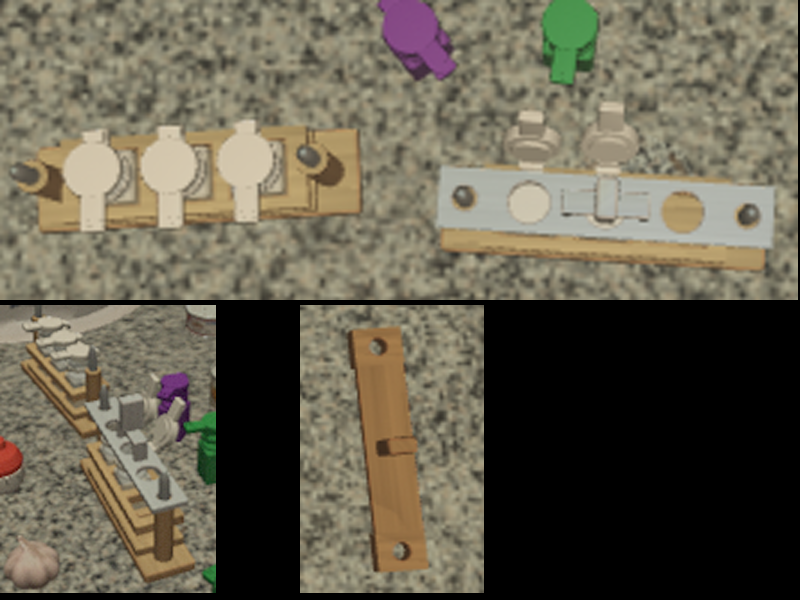

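```bash
cat > h.py <<'E'
from station import sense, eyes, workorder, manip
import cv2,numpy as np
from scipy.spatial.transform import Rotation as Ro
def cam(n):
    p=eyes.camera_params(n);K=np.array([[p['fx'],0,p['cx']],[0,p['fy'],p['cy']],[0,0,1]])
    return K,np.array(p['rvec']),np.array(p['tvec'])
def ray(c,u):
    K,r,t=c;R=cv2.Rodrigues(r)[0];return -R.T@t,R.T@np.linalg.solve(K,[u[0],u[1],1.])
def onz(c,u,z):
    C,d=ray(c,u);return C+d*(z-C[2])/d[2]
def tri(obs):
    A=np.zeros((3,3));b=np.zeros(3)
    for c,u in obs:
        C,d=ray(c,u);d/=np.linalg.norm(d);P=np.eye(3)-np.outer(d,d);A+=P;b+=P@C
    return np.linalg.solve(A,b)
def proj(c,X): return cv2.projectPoints(np.array(X,float).reshape(-1,1,3),c[1],c[2],c[0],None)[0][:,0]
def snap(n,f):
    c=cam(n);im=eyes.snapshot(n);cv2.imwrite(f'pics/{f}.png',im[:,:,::-1]);return c,im
def need(pos,yaw=None,tilt=0):
    """rows needed from now to TCP pos; tool y axis at world angle yaw (deg, 90=+y), tilt deg forward; prints shift in current tool axes (cm), and rotvec (deg)"""
    s=sense();R=Ro.from_quat(s['tool_rot']);print('t',round(s['t'],1),'tcp',np.round(s['tcp_pos'],4),'q',np.round(s['q'],2),'f',np.round(s['force'],1),'gap',round(s['finger_gap'],3))
    d=100*R.inv().apply(np.array(pos)-s['tcp_pos'])
    if yaw is not None:
        a=np.radians(yaw);y=np.array([np.cos(a),np.sin(a),0]);z0=np.array([0,0,-1.]);x0=np.cross(y,z0)
        T=Ro.from_matrix(np.c_[x0,y,z0])*Ro.from_rotvec([0,-np.radians(tilt),0])
        d2=100*T.inv().apply(np.array(pos)-s['tcp_pos'])
        print('turn first',np.round(np.degrees((R.inv()*T).as_rotvec()),1),'then shift',np.round(d2,2))
    print('shift now',np.round(d,2))
E
python3 - <<'E'
from h import *
T=cam('top');S=cam('side')
A0=onz(T,(279,260),.126);A1=onz(T,(374.3,266),.126);B0=onz(T,(132.3,252.7),.126);B1=onz(T,(227.7,245.7),.126)
for n,p,q in(('A',A0,A1),('B',B0,B1)): print(n,p,q,'mid',(p+q)/2,'len',np.linalg.norm(p-q),'yawdeg',np.degrees(np.arctan2(*(p-q)[[1,0]])))
print(tri([(T,(374.3,266)),(S,(325.6,280))]),tri([(T,(279,260)),(S,(292.8,232.2))]),tri([(T,(227.7,245.7)),(S,(286.1,209.4))]))
# cover holes: crop (378,347),(401,550)
h=[onz(T,((u-300)/2.3+440,(v-305)/2.3+225),.021) for u,v in((378,347),(401,550))]
print('cover',h,(h[0]+h[1])/2,np.linalg.norm(h[0]-h[1]),np.degrees(np.arctan2(*(h[0]-h[1])[[1,0]])))
E
```

```text
A [0.52505532 0.07264105 0.126     ] [ 0.51324052 -0.10840156  0.126     ] mid [ 0.51914792 -0.01788026  0.126     ] len 0.1814277117697897 yawdeg 86.26618519184134
B [0.5396281  0.35270408 0.126     ] [0.55266389 0.17084277 0.126     ] mid [0.54614599 0.26177343 0.126     ] len 0.18232791331367953 yawdeg 94.09994013343173
[ 0.51449987 -0.10917276  0.12188815] [0.52687755 0.07242102 0.12182791] [0.55341793 0.17104721 0.12368087]
cover [array([ 0.56913393, -0.32694651,  0.021     ]), array([ 0.38730394, -0.3402046 ,  0.021     ])] [ 0.47821893 -0.33357556  0.021     ] 0.18231270877230998 4.170326331136093
```

```bash
python3 -c "
from h import *
need([.50,.2625,.28],94.1)"
```

```text
t 0.1 tcp [0.1391 0.6089 0.3032] q [ 1.17  0.53  1.43 -0.    1.18 -0.18] f [ 0.3 -0.3 -0.4] gap 1.0
turn first [ -0.1  -0.  -17. ] then shift [-33.52 -37.13   2.32]
shift now [-42.9  -25.72   2.34]
```

```bash
python3 -m inch '[{"dx":-4.3,"dy":-2.6,"dz":0.2},{"dx":-4.3,"dy":-2.6,"dz":0.2},{"dx":-4.3,"dy":-2.6,"dz":0.2},{"dx":-4.3,"dy":-2.6,"dz":0.2},{"dx":-4.3,"dy":-2.6,"dz":0.2},{"dx":-4.3,"dy":-2.6,"dz":0.2},{"dx":-4.3,"dy":-2.6,"dz":0.2},{"dx":-4.3,"dy":-2.6,"dz":0.2},{"dx":-4.3,"dy":-2.6,"dz":0.2},{"dx":-4.3,"dy":-2.6,"dz":0.2}]'
python3 -m inch '[{"wz":-8.5},{"wz":-8.5},{},{}]'
python3 -c "
from h import *
need([.50,.2625,.28],94.1)
snap('wrist','wB')"
```

```text
t 0.1 tcp [0.1391 0.6089 0.3032] q [ 1.17  0.53  1.43 -0.    1.18 -0.18] f [ 0.3 -0.3 -0.4] gap 1.0
turn first [ -0.1  -0.  -17. ] then shift [-33.52 -37.13   2.32]
shift now [-42.9  -25.72   2.34]invalid input at $[0]: expected keys dx, dy, dz, wx, wy, wz
invalid input at $[0]: expected keys dx, dy, dz, wx, wy, wz
```

View pics/wB.png

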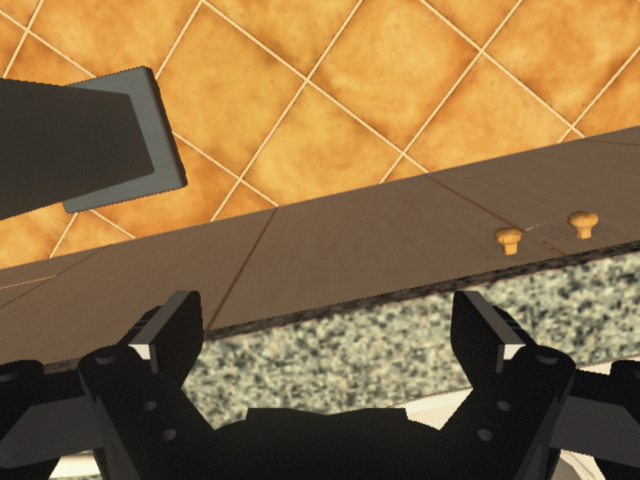

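```bash
python3 -m inch '[{"dx":-4.9,"dy":-2.6,"dz":0,"wx":0,"wy":0,"wz":0},{"dx":-4.9,"dy":-2.6,"dz":0,"wx":0,"wy":0,"wz":0},{"dx":-4.9,"dy":-2.6,"dz":0,"wx":0,"wy":0,"wz":0},{"dx":-4.9,"dy":-2.6,"dz":0,"wx":0,"wy":0,"wz":0},{"dx":-4.9,"dy":-2.6,"dz":0,"wx":0,"wy":0,"wz":0},{"dx":-4.9,"dy":-2.6,"dz":0,"wx":0,"wy":0,"wz":0},{"dx":-4.9,"dy":-2.6,"dz":0,"wx":0,"wy":0,"wz":0},{"dx":-4.9,"dy":-2.6,"dz":0,"wx":0,"wy":0,"wz":0},{"dx":-4.9,"dy":-2.6,"dz":0,"wx":0,"wy":0,"wz":0},{"dx":-4.9,"dy":-2.6,"dz":0,"wx":0,"wy":0,"wz":0}]'
python3 -m inch '[{"dx":0,"dy":0,"dz":0,"wx":0,"wy":0,"wz":-8.5},{"dx":0,"dy":0,"dz":0,"wx":0,"wy":0,"wz":-8.5},{"dx":0,"dy":0,"dz":0,"wx":0,"wy":0,"wz":0}]'
python3 -c "
from h import *
need([.56,.2625,.30],94.1)
snap('wrist','wB1')"
```

```text
t: 1.45
tcp_pos: [0.5602, 0.2452, 0.3038]
tool_rot: [0.112, 0.994, 0.0, -0.0]
force: [0.2, 1.0, -0.6]
finger_gap: 1.002
gripper_force: 0.0
t: 1.82
tcp_pos: [0.559, 0.2463, 0.3036]
tool_rot: [-0.035, 0.999, -0.0, -0.0]
force: [-0.3, -0.1, 0.2]
finger_gap: 1.0
gripper_force: 0.0
t 1.8 tcp [0.559  0.2463 0.3036] q [ 0.23  0.51  1.47  0.    1.16 -1.41] f [-0.3 -0.1  0.2] gap 1.0
turn first [-0.  -0.  -0.1] then shift [-0.22  1.61  0.36]
shift now [-0.21  1.61  0.36]
```

View pics/wB1.png

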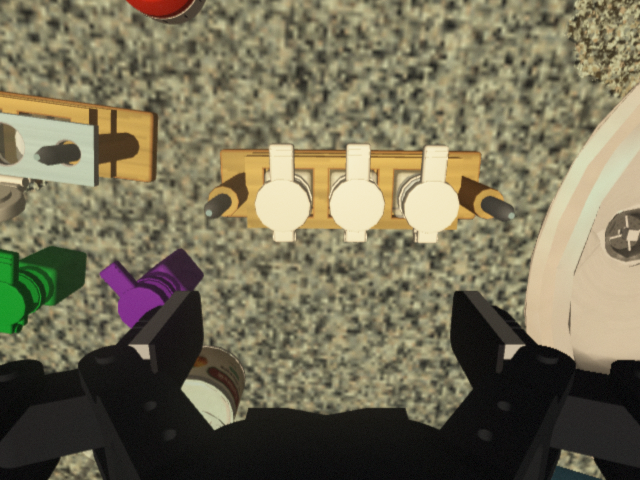

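Run:
```python
from h import *
W=cam('wrist')
p,q=onz(W,(513,214),.127),onz(W,(208,214),.127)
print(p,q,(p+q)/2,np.linalg.norm(p-q),np.degrees(np.arctan2(*(p-q)[[1,0]])))
for u in((281,160),(358,160),(434,161)): print(onz(W,u,.099))
for u in((282,200),(356,203),(430,203)): print('disc',onz(W,u,.100))
B=np.array([.5465,.2622,.092]);yaw=np.radians(94.1);y=np.array([np.cos(yaw),np.sin(yaw),0]);x=np.array([y[1],-y[0],0]);
print('lipmid x',B-31*x/1e3)
```

```text
[0.54031829 0.35918406 0.127     ] [0.55318777 0.17422328 0.127     ] [0.54675303 0.26670367 0.127     ] 0.18540795703092164 93.98019682292967
[0.52042727 0.21429434 0.099     ]
[0.51692803 0.26459083 0.099     ]
[0.51411879 0.31432122 0.099     ]
disc [0.54676793 0.21616085 0.1       ]
disc [0.54536666 0.26570893 0.1       ]
disc [0.54192524 0.31517021 0.1       ]
lipmid x [0.51557934 0.25998358 0.092     ]
```

```bash
python3 -c "
from h import *
need([.5138,.2641,.20],94.1)"
```

```text
t 1.9 tcp [0.5589 0.2465 0.3037] q [ 0.23  0.51  1.47 -0.    1.16 -1.41] f [-0.3 -0.1 -0.4] gap 1.0
turn first [-0.  -0.  -0.1] then shift [ 4.37  2.08 10.37]
shift now [ 4.37  2.07 10.37]
```

Approach b1's lip, and verify with a wrist view before descending.

```bash
python3 -m inch '[{"dx":2.2,"dy":1.04,"dz":3.5,"wx":0,"wy":0,"wz":0},{"dx":2.17,"dy":1.04,"dz":3.5,"wx":0,"wy":0,"wz":0},{"dx":0,"dy":0,"dz":3.37,"wx":0,"wy":0,"wz":0},{"dx":0,"dy":0,"dz":0,"wx":0,"wy":0,"wz":0},{"dx":0,"dy":0,"dz":0,"wx":0,"wy":0,"wz":0},{"dx":0,"dy":0,"dz":0,"wx":0,"wy":0,"wz":0}]' 0.31 20
python3 -c "
from h import *
need([.5138,.2641,.16],94.1)
snap('wrist','wB2')"
```

```text
t: 2.62
tcp_pos: [0.5151, 0.2644, 0.2019]
tool_rot: [-0.036, 0.999, 0.0, 0.002]
force: [-0.1, 0.8, 0.0]
finger_gap: 0.31
gripper_force: 0.0
t 2.6 tcp [0.5151 0.2644 0.2019] q [ 0.28  0.6   1.64 -0.    0.89 -1.36] f [-0.1  0.8  0. ] gap 0.31
turn first [ 0.   0.2 -0. ] then shift [ 0.14 -0.02  4.19]
shift now [ 0.15 -0.03  4.19]
```

View pics/wB2.png

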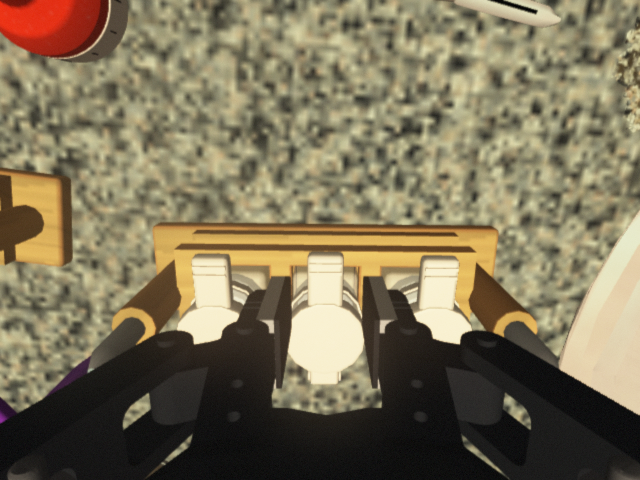

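```bash
python3 -m inch '[{"dx":0.15,"dy":0,"dz":2.2,"wx":0,"wy":0,"wz":0},{"dx":0,"dy":0,"dz":2.0,"wx":0,"wy":0,"wz":0},{"dx":0,"dy":0,"dz":0,"wx":0,"wy":0,"wz":0},{"dx":0,"dy":0,"dz":0,"wx":0,"wy":0,"wz":0}]' && python3 -m inch '[{"dx":0,"dy":0,"dz":0,"wx":0,"wy":0,"wz":0},{"dx":0,"dy":0,"dz":0,"wx":0,"wy":0,"wz":0},{"dx":0,"dy":0,"dz":0,"wx":0,"wy":0,"wz":0},{"dx":0,"dy":0,"dz":0,"wx":0,"wy":0,"wz":0}]' 0.1 20
```

```text
t: 3.18
tcp_pos: [0.5132, 0.2642, 0.1592]
tool_rot: [-0.036, 0.999, 0.0, 0.001]
force: [-0.5, -0.3, -0.4]
finger_gap: 0.31
gripper_force: 0.0
t: 3.68
tcp_pos: [0.5131, 0.2641, 0.1587]
tool_rot: [-0.036, 0.999, 0.0, 0.001]
force: [0.2, -0.8, 2.7]
finger_gap: 0.183
gripper_force: 25.0
```

```bash
python3 -m inch '[{"dx":-0.1,"dy":0,"dz":-0.75,"wx":0,"wy":0,"wz":0},{"dx":-0.23,"dy":0,"dz":-0.73,"wx":0,"wy":0,"wz":0},{"dx":-0.3,"dy":0,"dz":-0.7,"wx":0,"wy":0,"wz":0},{"dx":-0.4,"dy":0,"dz":-0.65,"wx":0,"wy":0,"wz":0},{"dx":-0.47,"dy":0,"dz":-0.6,"wx":0,"wy":0,"wz":0},{"dx":-0.55,"dy":0,"dz":-0.52,"wx":0,"wy":0,"wz":0},{"dx":0,"dy":0,"dz":0,"wx":0,"wy":0,"wz":0},{"dx":0,"dy":0,"dz":0,"wx":0,"wy":0,"wz":0}]'
python3 -c "
from h import *
snap('wrist','wB3');snap('side','sB3')
a=cv2.imread('pics/wB3.png')[150:450,120:520];b=cv2.resize(cv2.imread('pics/sB3.png')[170:320,220:353],None,fx=2,fy=2)
cv2.imwrite('pics/cB3.png',np.hstack([a,b]))"
```

```text
t: 4.68
tcp_pos: [0.5329, 0.2655, 0.1977]
tool_rot: [-0.036, 0.999, 0.0, 0.0]
force: [-0.9, -0.3, -3.3]
finger_gap: 0.182
gripper_force: 25.0
```

View pics/cB3.png

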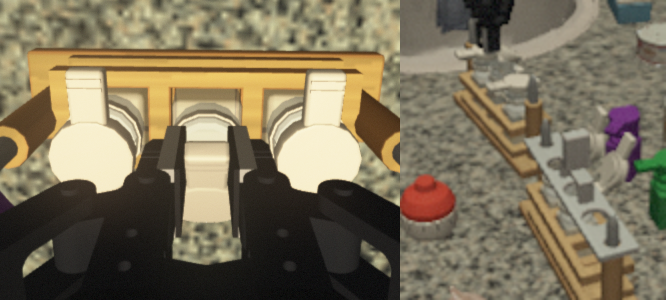

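```bash
python3 -m inch '[{"dx":0,"dy":0,"dz":0,"wx":0,"wy":0,"wz":0},{"dx":0,"dy":0,"dz":0,"wx":0,"wy":0,"wz":0},{"dx":1.5,"dy":0,"dz":0,"wx":0,"wy":0,"wz":0},{"dx":1.5,"dy":0,"dz":0,"wx":0,"wy":0,"wz":0},{"dx":0.3,"dy":0,"dz":0,"wx":0,"wy":0,"wz":0}]' 0.31 20 && python3 -m inch '[{"dx":0,"dy":0,"dz":1.6,"wx":0,"wy":0,"wz":0},{"dx":0,"dy":0,"dz":0,"wx":0,"wy":0,"wz":0},{"dx":0,"dy":0,"dz":0,"wx":0,"wy":0,"wz":0},{"dx":-1.2,"dy":0,"dz":-0.3,"wx":0,"wy":0,"wz":0},{"dx":-1.2,"dy":0,"dz":-0.4,"wx":0,"wy":0,"wz":0},{"dx":-1.2,"dy":0,"dz":-0.4,"wx":0,"wy":0,"wz":0},{"dx":-1.1,"dy":0,"dz":0,"wx":0,"wy":0,"wz":0},{"dx":-1.1,"dy":0,"dz":0,"wx":0,"wy":0,"wz":0},{"dx":-1.2,"dy":0,"dz":0,"wx":0,"wy":0,"wz":0},{"dx":0,"dy":0,"dz":0,"wx":0,"wy":0,"wz":0}]' 0 20
python3 -c "
from h import *
snap('wrist','wB4');snap('side','sB4')
a=cv2.imread('pics/wB4.png')[150:450,120:520];b=cv2.resize(cv2.imread('pics/sB4.png')[170:320,220:353],None,fx=2,fy=2)
cv2.imwrite('pics/cB4.png',np.hstack([a,b]))"
```

```text
t: 5.4
tcp_pos: [0.4979, 0.263, 0.1977]
tool_rot: [-0.036, 0.999, -0.0, -0.001]
force: [-0.2, 0.3, 0.7]
finger_gap: 0.305
gripper_force: 0.0
t: 6.65
tcp_pos: [0.5709, 0.2682, 0.1924]
tool_rot: [-0.036, 0.999, 0.0, 0.001]
force: [-1.2, -0.6, 0.3]
finger_gap: -0.001
gripper_force: 0.1
```

View pics/cB4.png

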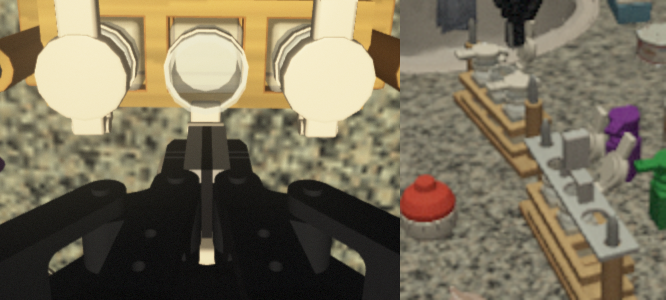

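```bash
python3 -m inch '[{"dx":2.0,"dy":0,"dz":-0.8,"wx":0,"wy":0,"wz":0},{"dx":2.0,"dy":2.5,"dz":0,"wx":0,"wy":0,"wz":0},{"dx":1.7,"dy":2.5,"dz":0,"wx":0,"wy":0,"wz":0},{"dx":0,"dy":0,"dz":0,"wx":0,"wy":0,"wz":0},{"dx":0,"dy":0,"dz":0,"wx":0,"wy":0,"wz":0}]' 0.31 20
python3 -c "
from h import *
y=np.radians(94.1);need(np.array([.5138,.2641,.159])+.05*np.array([np.cos(y),np.sin(y),0]),94.1)
snap('wrist','wB5')"
```

```text
t: 7.38
tcp_pos: [0.5097, 0.3138, 0.2009]
tool_rot: [-0.036, 0.999, -0.0, 0.001]
force: [-0.6, 0.5, 0.7]
finger_gap: 0.312
gripper_force: 0.0
t 7.4 tcp [0.5097 0.3138 0.2009] q [ 0.37  0.62  1.59 -0.    0.93 -1.28] f [-0.6  0.5  0.7] gap 0.312
turn first [-0.   0.1  0. ] then shift [-0.05  0.01  4.19]
shift now [-0.04  0.01  4.19]
```

View pics/wB5.png

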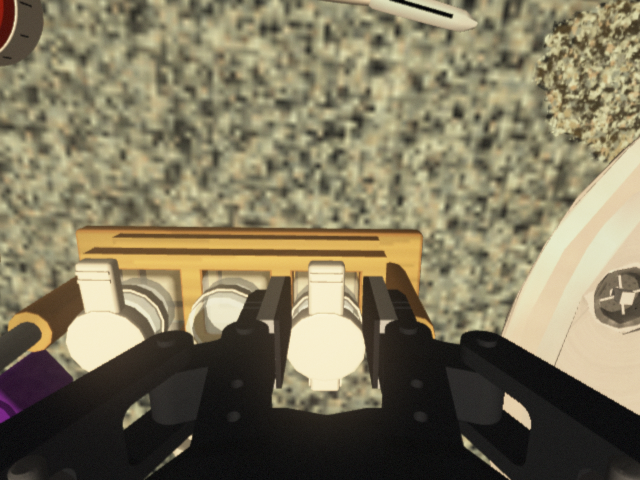

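```bash
python3 -m inch '[{"dx":0,"dy":0,"dz":2.2,"wx":0,"wy":0,"wz":0},{"dx":0,"dy":0,"dz":2.0,"wx":0,"wy":0,"wz":0},{"dx":0,"dy":0,"dz":0,"wx":0,"wy":0,"wz":0},{"dx":0,"dy":0,"dz":0,"wx":0,"wy":0,"wz":0}]' && python3 -m inch '[{"dx":0,"dy":0,"dz":0,"wx":0,"wy":0,"wz":0},{"dx":0,"dy":0,"dz":0,"wx":0,"wy":0,"wz":0},{"dx":0,"dy":0,"dz":0,"wx":0,"wy":0,"wz":0},{"dx":0,"dy":0,"dz":0,"wx":0,"wy":0,"wz":0}]' 0.1 20 && python3 -m inch '[{"dx":-0.1,"dy":0,"dz":-0.75,"wx":0,"wy":0,"wz":0},{"dx":-0.23,"dy":0,"dz":-0.73,"wx":0,"wy":0,"wz":0},{"dx":-0.3,"dy":0,"dz":-0.7,"wx":0,"wy":0,"wz":0},{"dx":-0.4,"dy":0,"dz":-0.65,"wx":0,"wy":0,"wz":0},{"dx":-0.47,"dy":0,"dz":-0.6,"wx":0,"wy":0,"wz":0},{"dx":-0.55,"dy":0,"dz":-0.52,"wx":0,"wy":0,"wz":0},{"dx":0,"dy":0,"dz":0,"wx":0,"wy":0,"wz":0},{"dx":0,"dy":0,"dz":0,"wx":0,"wy":0,"wz":0}]' && python3 -m inch '[{"dx":0,"dy":0,"dz":0,"wx":0,"wy":0,"wz":0},{"dx":0,"dy":0,"dz":0,"wx":0,"wy":0,"wz":0},{"dx":1.5,"dy":0,"dz":0,"wx":0,"wy":0,"wz":0},{"dx":1.5,"dy":0,"dz":0,"wx":0,"wy":0,"wz":0},{"dx":0.3,"dy":0,"dz":0,"wx":0,"wy":0,"wz":0}]' 0.31 20 && python3 -m inch '[{"dx":0,"dy":0,"dz":1.6,"wx":0,"wy":0,"wz":0},{"dx":0,"dy":0,"dz":0,"wx":0,"wy":0,"wz":0},{"dx":0,"dy":0,"dz":0,"wx":0,"wy":0,"wz":0},{"dx":-1.2,"dy":0,"dz":-0.3,"wx":0,"wy":0,"wz":0},{"dx":-1.2,"dy":0,"dz":-0.4,"wx":0,"wy":0,"wz":0},{"dx":-1.2,"dy":0,"dz":-0.4,"wx":0,"wy":0,"wz":0},{"dx":-1.1,"dy":0,"dz":0,"wx":0,"wy":0,"wz":0},{"dx":-1.1,"dy":0,"dz":0,"wx":0,"wy":0,"wz":0},{"dx":-1.2,"dy":0,"dz":0,"wx":0,"wy":0,"wz":0},{"dx":0,"dy":0,"dz":0,"wx":0,"wy":0,"wz":0}]' 0 20 && python3 -m inch '[{"dx":2.0,"dy":0,"dz":-0.8,"wx":0,"wy":0,"wz":0},{"dx":2.0,"dy":-2.5,"dz":0,"wx":0,"wy":0,"wz":0},{"dx":1.7,"dy":-2.5,"dz":0,"wx":0,"wy":0,"wz":0},{"dx":0,"dy":-2.5,"dz":0,"wx":0,"wy":0,"wz":0},{"dx":0,"dy":-2.5,"dz":0,"wx":0,"wy":0,"wz":0},{"dx":0,"dy":0,"dz":0,"wx":0,"wy":0,"wz":0}]' 0.31 20
python3 -c "
from h import *
y=np.radians(94.1);need(np.array([.5138,.2641,.159])-.05*np.array([np.cos(y),np.sin(y),0]),94.1)
snap('wrist','wB6')"
```

```text
t: 7.92
tcp_pos: [0.5102, 0.3136, 0.1592]
tool_rot: [-0.036, 0.999, 0.0, 0.001]
force: [-0.1, -0.2, 0.4]
finger_gap: 0.311
gripper_force: 0.0
t: 8.43
tcp_pos: [0.5098, 0.314, 0.1592]
tool_rot: [-0.036, 0.999, 0.0, 0.001]
force: [1.7, -1.7, 1.7]
finger_gap: 0.183
gripper_force: 24.7
t: 9.43
tcp_pos: [0.5297, 0.3155, 0.1982]
tool_rot: [-0.036, 0.999, 0.0, -0.0]
force: [-1.3, 0.6, -3.9]
finger_gap: 0.177
gripper_force: 24.7
t: 10.05
tcp_pos: [0.4948, 0.3129, 0.1982]
tool_rot: [-0.036, 0.999, -0.0, -0.001]
force: [0.5, 0.6, 0.5]
finger_gap: 0.307
gripper_force: 0.0
t: 11.3
tcp_pos: [0.5679, 0.318, 0.1929]
tool_rot: [-0.036, 0.999, 0.0, 0.0]
force: [-0.6, 0.4, -0.8]
finger_gap: -0.0
gripper_force: 0.1
t: 12.05
tcp_pos: [0.5173, 0.2131, 0.2013]
tool_rot: [-0.035, 0.999, -0.0, 0.0]
force: [-0.3, 0.5, -0.3]
finger_gap: 0.308
gripper_force: 0.0
t 12.1 tcp [0.5173 0.2131 0.2013] q [ 0.19  0.58  1.69 -0.    0.87 -1.45] f [-0.3  0.5 -0.3] gap 0.308
turn first [-0.   0.  -0.1] then shift [-0.02  0.12  4.23]
shift now [-0.02  0.12  4.23]
```

View pics/wB6.png

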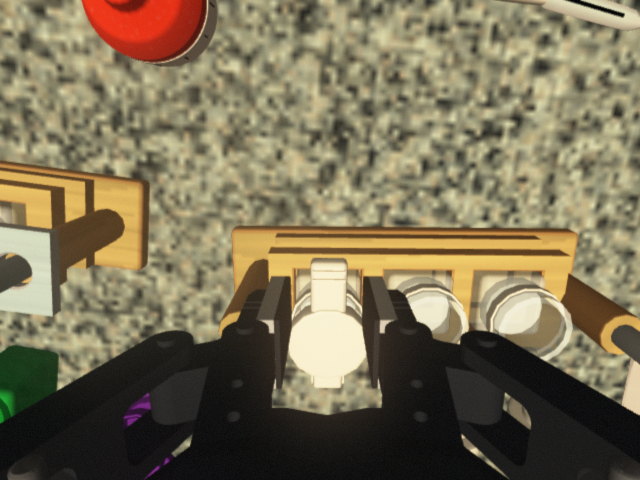

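```bash
python3 -m inch '[{"dx":0,"dy":0.1,"dz":2.2,"wx":0,"wy":0,"wz":0},{"dx":0,"dy":0,"dz":2.0,"wx":0,"wy":0,"wz":0},{"dx":0,"dy":0,"dz":0,"wx":0,"wy":0,"wz":0},{"dx":0,"dy":0,"dz":0,"wx":0,"wy":0,"wz":0}]' && python3 -m inch '[{"dx":0,"dy":0,"dz":0,"wx":0,"wy":0,"wz":0},{"dx":0,"dy":0,"dz":0,"wx":0,"wy":0,"wz":0},{"dx":0,"dy":0,"dz":0,"wx":0,"wy":0,"wz":0},{"dx":0,"dy":0,"dz":0,"wx":0,"wy":0,"wz":0}]' 0.1 20 && python3 -m inch '[{"dx":-0.1,"dy":0,"dz":-0.75,"wx":0,"wy":0,"wz":0},{"dx":-0.23,"dy":0,"dz":-0.73,"wx":0,"wy":0,"wz":0},{"dx":-0.3,"dy":0,"dz":-0.7,"wx":0,"wy":0,"wz":0},{"dx":-0.4,"dy":0,"dz":-0.65,"wx":0,"wy":0,"wz":0},{"dx":-0.47,"dy":0,"dz":-0.6,"wx":0,"wy":0,"wz":0},{"dx":-0.55,"dy":0,"dz":-0.52,"wx":0,"wy":0,"wz":0},{"dx":0,"dy":0,"dz":0,"wx":0,"wy":0,"wz":0},{"dx":0,"dy":0,"dz":0,"wx":0,"wy":0,"wz":0}]' && python3 -m inch '[{"dx":0,"dy":0,"dz":0,"wx":0,"wy":0,"wz":0},{"dx":0,"dy":0,"dz":0,"wx":0,"wy":0,"wz":0},{"dx":1.5,"dy":0,"dz":0,"wx":0,"wy":0,"wz":0},{"dx":1.5,"dy":0,"dz":0,"wx":0,"wy":0,"wz":0},{"dx":0.3,"dy":0,"dz":0,"wx":0,"wy":0,"wz":0}]' 0.31 20 && python3 -m inch '[{"dx":0,"dy":0,"dz":1.6,"wx":0,"wy":0,"wz":0},{"dx":0,"dy":0,"dz":0,"wx":0,"wy":0,"wz":0},{"dx":0,"dy":0,"dz":0,"wx":0,"wy":0,"wz":0},{"dx":-1.2,"dy":0,"dz":-0.3,"wx":0,"wy":0,"wz":0},{"dx":-1.2,"dy":0,"dz":-0.4,"wx":0,"wy":0,"wz":0},{"dx":-1.2,"dy":0,"dz":-0.4,"wx":0,"wy":0,"wz":0},{"dx":-1.1,"dy":0,"dz":0,"wx":0,"wy":0,"wz":0},{"dx":-1.1,"dy":0,"dz":0,"wx":0,"wy":0,"wz":0},{"dx":-1.2,"dy":0,"dz":0,"wx":0,"wy":0,"wz":0},{"dx":0,"dy":0,"dz":0,"wx":0,"wy":0,"wz":0}]' 0 20 && python3 -m inch '[{"dx":2.0,"dy":0,"dz":-0.8,"wx":0,"wy":0,"wz":0},{"dx":2.0,"dy":0,"dz":-2.5,"wx":0,"wy":0,"wz":0},{"dx":0,"dy":0,"dz":-5,"wx":0,"wy":0,"wz":0},{"dx":0,"dy":-4,"dz":-4,"wx":0,"wy":0,"wz":0},{"dx":0,"dy":-4.5,"dz":0,"wx":0,"wy":0,"wz":0},{"dx":0,"dy":-4.5,"dz":0,"wx":0,"wy":0,"wz":4},{"dx":0,"dy":-4.5,"dz":0,"wx":0,"wy":0,"wz":3.8},{"dx":0,"dy":-4.5,"dz":0,"wx":0,"wy":0,"wz":0},{"dx":0,"dy":0,"dz":0,"wx":0,"wy":0,"wz":0}]' 0.7 20
python3 -c "
from h import *
need([.54,-.018,.32],86.3)
snap('wrist','wA1');snap('top','t1');snap('side','s1')
"
```

```text
t: 12.6
tcp_pos: [0.5173, 0.216, 0.1597]
tool_rot: [-0.036, 0.999, 0.0, 0.001]
force: [-0.1, -0.3, -0.2]
finger_gap: 0.31
gripper_force: 0.0
t: 13.1
tcp_pos: [0.5173, 0.2152, 0.1596]
tool_rot: [-0.036, 0.999, 0.0, 0.001]
force: [0.5, 0.0, 1.1]
finger_gap: 0.179
gripper_force: 23.4
t: 14.1
tcp_pos: [0.5375, 0.2167, 0.1988]
tool_rot: [-0.036, 0.999, -0.0, 0.0]
force: [-1.8, -2.0, -3.1]
finger_gap: 0.178
gripper_force: 22.7
t: 14.72
tcp_pos: [0.5023, 0.2143, 0.1986]
tool_rot: [-0.036, 0.999, -0.0, -0.001]
force: [0.4, 1.1, 0.2]
finger_gap: 0.309
gripper_force: 0.0
t: 15.98
tcp_pos: [0.5754, 0.2194, 0.1934]
tool_rot: [-0.036, 0.999, 0.0, 0.001]
force: [-0.7, -0.4, 0.1]
finger_gap: 0.004
gripper_force: 0.1
t: 17.1
tcp_pos: [0.5411, -0.0058, 0.3168]
tool_rot: [0.034, 0.999, -0.0, 0.0]
force: [0.6, 0.5, -0.1]
finger_gap: 0.699
gripper_force: 0.0
t 17.1 tcp [ 0.5411 -0.0058  0.3168] q [-0.22  0.4   1.63 -0.    1.11 -1.72] f [ 0.6  0.5 -0.1] gap 0.699
turn first [-0.   0.  -0.2] then shift [ 0.03 -1.23 -0.32]
shift now [ 0.02 -1.23 -0.32]
```

View pics/wA1.png

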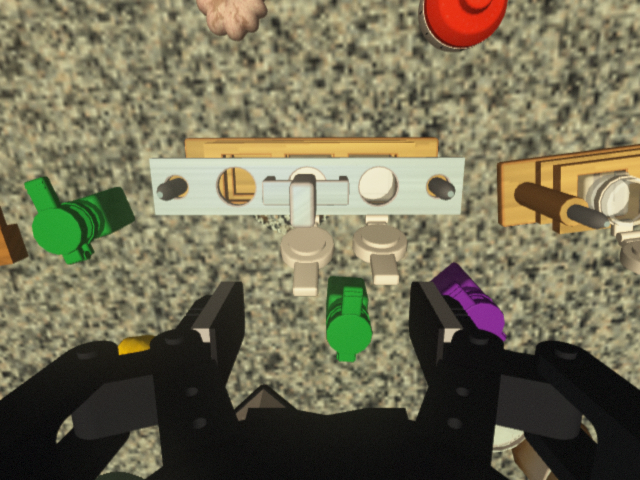

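Run:
```python
from h import *
W=cam('wrist');T=cam('top');
p,q=onz(W,(453,192.5),.127),onz(W,(163,191),.127)
def o(n,p,q): print(n,np.round(p,4),np.round(q,4),'mid',np.round((p+q)/2,4),np.linalg.norm(p-q).round(4),np.degrees(np.arctan2(*(p-q)[[1,0]])).round(2))
o('pins',p,q)
c=np.array([onz(W,u,.098) for u in((151,158),(464,158),(464,213),(152,215))]);print('plate',c.mean(0));o('edge',c[1],c[0]);o('edge',c[2],c[3])
print('lips',onz(W,(305,285),.15),onz(W,(384,275),.15),'discs',onz(W,(306,248),.11),onz(W,(380,243),.11))
print('green top',onz(W,(348,335),.09),onz(W,(347,282),.09))
# plate outline from top cam
im=cv2.imread('pics/top0.png').astype(int);b,g,r=im[...,0],im[...,1],im[...,2]
m=((b>r+5)&(b>120)).astype(np.uint8);m[:240]=0;m[290:]=0;m[:,:260]=0;m[:,395:]=0
k=max(cv2.findContours(m,0,1)[0],key=cv2.contourArea);R=cv2.minAreaRect(k);print(R);print('top plate mid',onz(T,R[0],.098))
```

```text
pins [0.5244 0.0788 0.127 ] [ 0.5117 -0.1038  0.127 ] mid [ 0.5181 -0.0125  0.127 ] 0.183 86.03
plate [ 0.5191942  -0.01405507  0.098     ]
edge [0.5064 0.0946 0.098 ] [ 0.4926 -0.1201  0.098 ] mid [ 0.4995 -0.0127  0.098 ] 0.2151 86.33
edge [0.5453 0.0955 0.098 ] [ 0.5325 -0.1263  0.098 ] mid [ 0.5389 -0.0154  0.098 ] 0.2221 86.7
lips [ 0.57145483 -0.01742599  0.15      ] [0.56803854 0.03090271 0.15      ] discs [ 0.56032429 -0.01785507  0.11      ] [0.5599927  0.03374125 0.11      ]
green top [0.64065899 0.00840142 0.09      ] [0.59569069 0.00991669 0.09      ]Traceback (most recent call last):
  File "<stdin>", line 12, in <module>
ValueError: max() iterable argument is empty
```

Run:
```python
import cv2,numpy as np
s=cv2.imread('pics/s1.png');w=cv2.imread('pics/wA1.png')
a=cv2.resize(w[120:330,140:480],None,fx=1.6,fy=1.6,interpolation=cv2.INTER_CUBIC)
b=cv2.resize(s[175:315,235:355],None,fx=1.8,fy=1.8,interpolation=cv2.INTER_CUBIC)
t=cv2.imread('pics/t1.png');c=cv2.resize(t[215:285,120:260],None,fx=2,fy=2,interpolation=cv2.INTER_CUBIC)
o=np.zeros((600,800,3),np.uint8);o[:336,:544]=a;o[:b.shape[0],550:550+b.shape[1]]=b;o[350:490,:280]=c;cv2.imwrite('pics/cA1.png',o)
```

```text
(no output)
```

View pics/cA1.png

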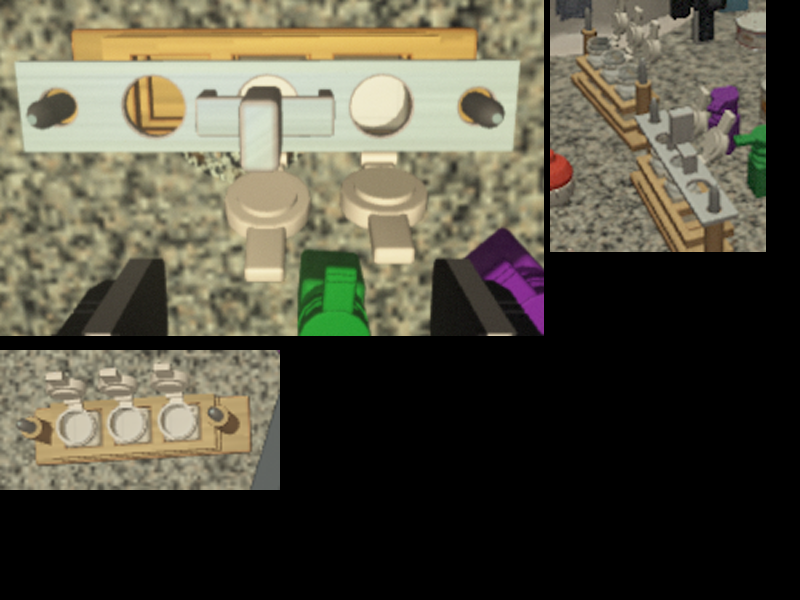

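```bash
python3 -c "
from h import *
W=cam('wrist');print(onz(W,(302.5,218),.164),onz(W,(303,178),.164))
need([.5192,-.014,.202],86.2)"
```

```text
[ 0.52620334 -0.01460327  0.164     ] [ 0.50425223 -0.01260001  0.164     ]
t 17.2 tcp [ 0.5408 -0.0025  0.3167] q [-0.21  0.4   1.63  0.    1.11 -1.72] f [0.1 0.7 0.1] gap 0.706
turn first [0.  0.  0.1] then shift [ 2.08 -1.29 11.47]
shift now [ 2.08 -1.29 11.47]
```

```bash
python3 -m inch '[{"dx":0,"dy":-1.5,"dz":0,"wx":0,"wy":0,"wz":0},{"dx":0,"dy":0,"dz":0,"wx":0,"wy":0,"wz":0},{"dx":0,"dy":0,"dz":0,"wx":0,"wy":0,"wz":0},{"dx":0,"dy":0,"dz":0,"wx":0,"wy":0,"wz":0}]' 0.5
python3 -c "
from h import *
c,im=snap('wrist','wA2');np.savez('wA2.npz',K=c[0],r=c[1],t=c[2])
cv2.imwrite('pics/cA2.png',cv2.resize(im[130:250,140:480,::-1],None,fx=2.35,fy=2.35,interpolation=cv2.INTER_CUBIC))
need([.5192,-.0165,.202],86.2)"
```

```text
t: 17.75
tcp_pos: [0.5399, -0.0177, 0.3167]
tool_rot: [0.032, 0.999, 0.0, -0.0]
force: [-0.4, 1.4, -0.4]
finger_gap: 0.501
gripper_force: 0.0
t 17.8 tcp [ 0.54   -0.0177  0.3167] q [-0.24  0.4   1.63  0.    1.11 -1.75] f [-0.2 -0.8  0.8] gap 0.502
turn first [ 0.  -0.   0.1] then shift [ 2.08 -0.02 11.47]
shift now [ 2.080e+00 -1.000e-02  1.147e+01]
```

View pics/cA2.png

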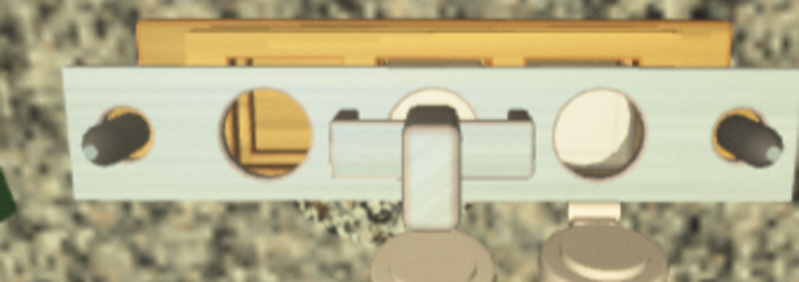

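Run:
```python
from h import *
d=np.load('wA2.npz');A=(d['K'],d['r'],d['t'])
a=cv2.imread('pics/wA2.png');b=cv2.imread('pics/wB1.png')
tl,tr=(179.1,193.8),(468.1,195.1)
p,q=onz(A,tr,.128),onz(A,tl,.128)
def o(n,p,q): print(n,np.round(p,4),np.round(q,4),'mid',np.round((p+q)/2,4),np.linalg.norm(p-q).round(4),np.degrees(np.arctan2(*(p-q)[[1,0]])).round(2))
o('A',p,q);print('webtop',onz(A,(323.4,221),.164))
res=[]
for (u,v),(gu,gv) in((tr,(513,214)),(tl,(208,214))):
    U,V=int(round(u)),int(round(v));t=a[V-7:V+8,U-9:U+10]
    w=b[gv-22:gv+23,gu-24:gu+25];m=cv2.matchTemplate(w,t,cv2.TM_CCOEFF_NORMED);_,s,_,l=cv2.minMaxLoc(m)
    res.append((gu-24+l[0]+9+u-U,gv-22+l[1]+7+v-V));print(s,res[-1])
print(proj(A,[[.5192,-.0168,.128]]))
# B pose at wB1: rebuild from relative camera-to-tool
s=eyes.camera_params('wrist');st=sense()
Rc=cv2.Rodrigues(np.array(s['rvec']))[0];Rt=Ro.from_quat(st['tool_rot']).as_matrix()
Rrel=Rc@Rt;trel=np.array(s['tvec'])+Rc@st['tcp_pos']  # X_c = Rrel*X_tool + trel
Rb=Ro.from_euler('z',0).as_matrix()
y=np.radians(94.0);yy=np.array([np.cos(y),np.sin(y),0]);z=np.array([0,0,-1.]);Rtb=np.c_[np.cross(yy,z),yy,z]
RcB=Rrel@Rtb.T;B=(A[0],cv2.Rodrigues(RcB)[0].ravel(),trel-RcB@np.array([.559,.24635,.3036]))
o('B',onz(B,res[0],.128),onz(B,res[1],.128)); o('Beye',onz(B,(513,214),.128),onz(B,(208,214),.128))
```

```text
A [0.5256 0.0728 0.128 ] [ 0.5132 -0.1088  0.128 ] mid [ 0.5194 -0.018   0.128 ] 0.182 86.09
webtop [ 0.52775957 -0.01846487  0.164     ]
0.7720019817352295 (512.1, 226.10000000000002)
0.7633129954338074 (212.10000000000002, 207.8)
[[325.55215577 194.0895407 ]]
B [0.5477 0.3592 0.128 ] [0.5491 0.1767 0.128 ] mid [0.5484 0.2679 0.128 ] 0.1825 90.43
Beye [0.5402 0.3583 0.128 ] [0.5531 0.1742 0.128 ] mid [0.5467 0.2662 0.128 ] 0.1846 94.01
```

```bash
python3 -m inch '[{"dx":2.06,"dy":-0.15,"dz":3,"wx":0,"wy":0,"wz":0.2},{"dx":0,"dy":0,"dz":3,"wx":0,"wy":0,"wz":0},{"dx":0,"dy":0,"dz":3,"wx":0,"wy":0,"wz":0},{"dx":0,"dy":0,"dz":1.5,"wx":0,"wy":0,"wz":0},{"dx":0,"dy":0,"dz":0.97,"wx":0,"wy":0,"wz":0},{"dx":0,"dy":0,"dz":0,"wx":0,"wy":0,"wz":0},{"dx":0,"dy":0,"dz":0,"wx":0,"wy":0,"wz":0},{"dx":0,"dy":0,"dz":0,"wx":0,"wy":0,"wz":0}]' 0.5
python3 -c "
from h import *
need([.5194,-.018,.202],86.1)"
```

```text
t: 18.8
tcp_pos: [0.5198, -0.0183, 0.2028]
tool_rot: [0.034, 0.999, -0.0, 0.001]
force: [0.6, 0.9, 0.2]
finger_gap: 0.499
gripper_force: 0.0
t 18.8 tcp [ 0.5198 -0.0183  0.2028] q [-0.25  0.54  1.79 -0.    0.81 -1.75] f [0.6 0.9 0.2] gap 0.499
turn first [-0.   0.1  0. ] then shift [0.04 0.03 0.08]
shift now [0.04 0.03 0.08]
```

Close with 60 N, lift straight up 6 cm.

```bash
python3 -m inch '[{"dx":0,"dy":0,"dz":0,"wx":0,"wy":0,"wz":0},{"dx":0,"dy":0,"dz":0,"wx":0,"wy":0,"wz":0},{"dx":0,"dy":0,"dz":0,"wx":0,"wy":0,"wz":0},{"dx":0,"dy":0,"dz":0,"wx":0,"wy":0,"wz":0},{"dx":0,"dy":0,"dz":0,"wx":0,"wy":0,"wz":0},{"dx":0,"dy":0,"dz":0,"wx":0,"wy":0,"wz":0}]' 0.05 80
python3 -m inch '[{"dx":0,"dy":0,"dz":-0.5,"wx":0,"wy":0,"wz":0},{"dx":0,"dy":0,"dz":-1,"wx":0,"wy":0,"wz":0},{"dx":0,"dy":0,"dz":-1.5,"wx":0,"wy":0,"wz":0},{"dx":0,"dy":0,"dz":-2,"wx":0,"wy":0,"wz":0},{"dx":0,"dy":0,"dz":-3,"wx":0,"wy":0,"wz":0},{"dx":0,"dy":0,"dz":-2,"wx":0,"wy":0,"wz":0},{"dx":0,"dy":0,"dz":0,"wx":0,"wy":0,"wz":0},{"dx":0,"dy":0,"dz":0,"wx":0,"wy":0,"wz":0}]'
python3 -c "
from h import *
c,im=snap('wrist','wP');np.savez('wP.npz',K=c[0],r=c[1],t=c[2])
need([.547,.2667,.302],94.0)"
```

```text
t: 19.55
tcp_pos: [0.5196, -0.0182, 0.2025]
tool_rot: [0.034, 0.999, -0.0, 0.001]
force: [-1.2, 0.1, 5.8]
finger_gap: 0.155
gripper_force: 78.5
t: 20.55
tcp_pos: [0.5187, -0.018, 0.3017]
tool_rot: [0.034, 0.999, 0.0, -0.001]
force: [-0.3, -0.3, -2.8]
finger_gap: 0.154
gripper_force: 77.8
t 20.6 tcp [ 0.5186 -0.018   0.3013] q [-0.25  0.39  1.7  -0.    1.06 -1.75] f [-1.6  0.3 -1.9] gap 0.15
turn first [ 0.  -0.1 -7.9] then shift [-4.82 28.2  -0.07]
shift now [-0.9  28.6  -0.07]
```

Run:
```python
from h import *
d=np.load('wP.npz');A=(d['K'],d['r'],d['t']);im=cv2.imread('pics/wP.png').astype(int)
b,g,r=im[...,0],im[...,1],im[...,2]
m=((b>=r-2)&(g>150)&(abs(b-r)<40)).astype(np.uint8);m=cv2.morphologyEx(m,cv2.MORPH_OPEN,np.ones((5,5)))
n,L,st,ce=cv2.connectedComponentsWithStats(m)
for i in range(1,n):
    if st[i,4]>600: print(i,st[i])
print('expect corners',proj(A,[[.5187+sx*.02*.9977+sy*.109*.0680,-.018-sx*.02*.068+sy*.109*.9977,.1972] for sx,sy in((-1,-1),(-1,1),(1,1),(1,-1))]).round(0).tolist())
```

```text
1 [  35  214   51   83 2127]
expect corners [[75.0, 230.0], [578.0, 230.0], [564.0, 314.0], [88.0, 314.0]]
```

Run:
```python
import cv2,numpy as np
im=cv2.imread('pics/wP.png')[:,:,::-1]
for c in(110,200,320,450,540): print(c,[(r,im[r,c].tolist()) for r in range(216,328,8)])
print([(c,im[262,c].tolist()) for c in list(range(50,110,6))+list(range(540,610,6))])
```

```text
110 [(216, [98, 96, 79]), (224, [48, 69, 44]), (232, [210, 220, 191]), (240, [215, 222, 196]), (248, [212, 222, 192]), (256, [195, 196, 168]), (264, [76, 88, 62]), (272, [83, 81, 65]), (280, [82, 81, 68]), (288, [205, 211, 183]), (296, [209, 217, 189]), (304, [209, 216, 188]), (312, [210, 216, 190]), (320, [94, 92, 73])]
200 [(216, [98, 84, 62]), (224, [82, 75, 57]), (232, [215, 221, 194]), (240, [216, 223, 194]), (248, [153, 147, 117]), (256, [160, 152, 120]), (264, [113, 111, 91]), (272, [159, 157, 129]), (280, [152, 150, 118]), (288, [117, 110, 87]), (296, [195, 180, 153]), (304, [208, 215, 190]), (312, [211, 217, 189]), (320, [132, 126, 99])]
320 [(216, [240, 234, 206]), (224, [239, 233, 204]), (232, [218, 223, 196]), (240, [220, 226, 197]), (248, [234, 221, 182]), (256, [237, 226, 187]), (264, [183, 166, 132]), (272, [87, 79, 66]), (280, [86, 80, 69]), (288, [89, 83, 71]), (296, [91, 83, 71]), (304, [89, 80, 70]), (312, [153, 139, 119]), (320, [207, 209, 184])]
450 [(216, [205, 164, 84]), (224, [199, 159, 82]), (232, [211, 216, 190]), (240, [216, 221, 196]), (248, [130, 126, 103
[... 343 characters left out ...]
 160, 137]), (264, [125, 121, 93]), (272, [122, 117, 91]), (280, [88, 79, 69]), (288, [206, 198, 171]), (296, [208, 212, 185]), (304, [207, 213, 186]), (312, [207, 210, 183]), (320, [126, 124, 103])]
[(50, [49, 167, 58]), (56, [49, 164, 55]), (62, [46, 164, 55]), (68, [50, 164, 57]), (74, [49, 164, 57]), (80, [52, 164, 58]), (86, [208, 216, 187]), (92, [207, 215, 186]), (98, [208, 215, 187]), (104, [181, 176, 149]), (540, [156, 148, 111]), (546, [139, 124, 105]), (552, [216, 219, 193]), (558, [211, 217, 189]), (564, [214, 218, 191]), (570, [210, 213, 187]), (576, [130, 113, 81]), (582, [124, 90, 43]), (588, [196, 155, 78]), (594, [195, 154, 80]), (600, [186, 149, 81]), (606, [189, 160, 99])]
```

```bash
cat > plate.py <<'E'
from h import *
def plate(f,A,s,zrel=.1045):
    """pin-hole centres in plate mask -> tool frame offset of plate middle"""
    im=cv2.imread(f).astype(int);b,g,r=im[...,0],im[...,1],im[...,2]
    m=((g>=r)&(g>180)&(g-b>12)&(g-b<40)&(g-r<15)).astype(np.uint8)
    m=cv2.morphologyEx(m,cv2.MORPH_OPEN,np.ones((3,3)));cs,h=cv2.findContours(m,cv2.RETR_CCOMP,cv2.CHAIN_APPROX_NONE)
    k=max(range(len(cs)),key=lambda i:cv2.contourArea(cs[i]));x,y,w,hh=cv2.boundingRect(cs[k]);print('plate box',x,y,w,hh)
    R=Ro.from_quat(s['tool_rot']);out=[]
    for i,c in enumerate(cs):
        if h[0][i][3]>=0 and cv2.contourArea(c)>80:
            e=cv2.boundingRect(c);u=(e[0]+e[2]/2-.5,e[1]+e[3]/2-.5)
            X=R.inv().apply(onz(A,u,s['tcp_pos'][2]-zrel)-s['tcp_pos']);print('hole',np.round(u,1),e[2:],'tool mm',np.round(X*1000,1))
E
python3 - <<'E'
from plate import *
d=np.load('wP.npz');A=(d['K'],d['r'],d['t']);s=dict(tool_rot=[.034,.9994,0,0],tcp_pos=[.5187,-.018,.3015])
plate('pics/wP.png',A,s)
E
```

```text
plate box 78 231 498 84
hole [531.5 272.5] (42, 40) tool mm [  0.3  91.6 104.5]
hole [121.5 272.5] (42, 40) tool mm [  0.2 -91.4 104.5]
hole [438. 272.] (67, 63) tool mm [  0.5  49.8 104.5]
hole [215. 272.] (67, 63) tool mm [  0.5 -49.6 104.5]
```

```bash
python3 -m inch '[{"dx":-0.8,"dy":4.7,"dz":0,"wx":0,"wy":0,"wz":-2},{"dx":-0.8,"dy":4.7,"dz":0,"wx":0,"wy":0,"wz":-2},{"dx":-0.8,"dy":4.7,"dz":0,"wx":0,"wy":0,"wz":-2},{"dx":-0.8,"dy":4.7,"dz":0,"wx":0,"wy":0,"wz":-1.9},{"dx":-0.8,"dy":4.7,"dz":0,"wx":0,"wy":0,"wz":0},{"dx":-0.3,"dy":3.7,"dz":0,"wx":0,"wy":0,"wz":0},{"dx":0,"dy":0,"dz":0,"wx":0,"wy":0,"wz":0},{"dx":0,"dy":0,"dz":0,"wx":0,"wy":0,"wz":0},{"dx":0,"dy":0,"dz":0,"wx":0,"wy":0,"wz":0}]'
python3 -c "
from h import *
need([.547,.2667,.245],94.0)"
```

```text
t: 21.72
tcp_pos: [0.5592, 0.2525, 0.3014]
tool_rot: [-0.034, 0.999, -0.0, -0.001]
force: [-0.4, -0.1, -1.7]
finger_gap: 0.155
gripper_force: 78.6
t 21.7 tcp [0.5592 0.2525 0.3014] q [ 0.24  0.52  1.46 -0.    1.16 -1.4 ] f [-0.4 -0.1 -1.7] gap 0.155
turn first [-0.  -0.1 -0.1] then shift [1.12 1.5  5.64]
shift now [1.11 1.5  5.64]
```

```bash
python3 -m inch '[{"dx":1.12,"dy":1.5,"dz":2,"wx":0,"wy":0,"wz":-0.1},{"dx":0,"dy":0,"dz":2,"wx":0,"wy":0,"wz":0},{"dx":0,"dy":0,"dz":1.64,"wx":0,"wy":0,"wz":0},{"dx":0,"dy":0,"dz":0,"wx":0,"wy":0,"wz":0},{"dx":0,"dy":0,"dz":0,"wx":0,"wy":0,"wz":0},{"dx":0,"dy":0,"dz":0,"wx":0,"wy":0,"wz":0},{"dx":0,"dy":0,"dz":0,"wx":0,"wy":0,"wz":0}]'
python3 - <<'E'
from plate import *
s=sense();A=cam('wrist');c,im=snap('wrist','wQ');plate('pics/wQ.png',A,s)
need([.547,.2667,.245],94.0)
y=np.radians(94.0);Y=np.array([np.cos(y),np.sin(y),0]);M=np.array([.547,.2667,.128])
print('exp tips',proj(A,[M+.092*Y,M-.092*Y]).round(1))
for cx in(121,531):
    p=cv2.resize(im[250:296,cx-26:cx+27],(18,16),interpolation=cv2.INTER_AREA).astype(int)
    print(cx);print('\n'.join(' '.join('%3d/%-3d'%(v[1],v[0]-v[2]) for v in row) for row in p))
E
```

```text
t: 22.6
tcp_pos: [0.5474, 0.2679, 0.2463]
tool_rot: [-0.036, 0.999, 0.0, 0.001]
force: [0.4, 0.7, -2.9]
finger_gap: 0.152
gripper_force: 78.6
plate box 78 230 498 84
hole [531.5 272.5] (42, 40) tool mm [  0.2  91.8 104.5]
hole [121.5 272.5] (42, 40) tool mm [  0.2 -91.  104.5]
hole [438. 272.] (67, 63) tool mm [  0.5  50.1 104.5]
hole [215. 272.] (67, 63) tool mm [  0.5 -49.3 104.5]
t 22.6 tcp [0.5473 0.268  0.2462] q [ 0.27  0.57  1.53 -0.    1.04 -1.37] f [ 0.3 -0.6 -2.2] gap 0.157
turn first [0.  0.1 0.1] then shift [ 0.03 -0.12  0.12]
shift now [ 0.04 -0.12  0.12]
exp tips [[515.6 261.8]
 [130.6 261. ]]
121
214/21  215/21  216/19  215/20  217/20  217/20  218/20  217/19  216/20  217/20  217/20  217/19  218/19  218/19  220/19  219/20  219/20  219/19 
209/20  210/20  210/20  212/20  211/20  208/22  198/25  192/27  191/28  196/26  203/23  212/20  214/20  213/20  214/20  215/20  215/19  216/19 
211/20  211/21  212/20  211/20  196/26  160/32  140/32  164/36  185/41  164/36  149/27  189/23  206/23  215/20  216/20  217/19  216/19  217/20 
214/20  215/20  214/20  194/26  144/33   98/22  1
[... 3429 characters left out ...]
5/23  149/34   97/24  107/26  118/28  123/32  115/32   90/23   76/19   77/19  115/28  176/41  199/31  210/21  210/22  209/22 
211/21  211/21  211/20  195/28  143/34   92/24   75/18   73/19   72/18   77/20   95/24  135/33  177/40  199/32  211/22  212/22  211/21  211/22 
212/22  211/22  213/21  212/22  200/28  175/36  147/35  135/33  136/33  153/37  177/41  192/36  205/28  211/23  212/22  212/22  211/23  211/23 
211/21  211/21  211/21  211/21  211/21  208/23  202/27  196/30  195/31  200/28  206/25  211/23  212/22  211/21  211/22  210/23  210/23  210/22 
213/21  212/22  212/22  212/22  212/21  212/23  212/21  211/22  211/22  212/22  211/21  212/23  211/22  212/22  212/22  212/22  212/22  211/22
```

```bash
python3 -m inch '[{"dx":0,"dy":-0.13,"dz":0.4,"wx":0,"wy":0,"wz":0},{"dx":0,"dy":0,"dz":0.4,"wx":0,"wy":0,"wz":0},{"dx":0,"dy":0,"dz":0.4,"wx":0,"wy":0,"wz":0},{"dx":0,"dy":0,"dz":0.4,"wx":0,"wy":0,"wz":0},{"dx":0,"dy":0,"dz":0.4,"wx":0,"wy":0,"wz":0},{"dx":0,"dy":0,"dz":0,"wx":0,"wy":0,"wz":0}]'
python3 -c "
from h import *
need([.547,.2667,.2025],94.0);print(sense()['ft_torque'])"
```

```text
t: 23.4
tcp_pos: [0.5469, 0.2666, 0.2251]
tool_rot: [-0.036, 0.999, -0.0, -0.0]
force: [0.8, -0.9, -1.9]
finger_gap: 0.155
gripper_force: 78.6
t 23.4 tcp [0.5469 0.2666 0.2251] q [ 0.27  0.6   1.55  0.    0.99 -1.37] f [ 0.8 -0.9 -1.9] gap 0.155
turn first [-0.  -0.1  0.1] then shift [-0.01  0.01  2.26]
shift now [-0.01  0.01  2.26]
[0.0269777  0.00730823 0.02188468]
```

Underside is at 0.1146, below the cone tops, with no contact force: holes are on the pins. Continue down.

```bash
python3 -m inch '[{"dx":0,"dy":0,"dz":0.5,"wx":0,"wy":0,"wz":0},{"dx":0,"dy":0,"dz":0.5,"wx":0,"wy":0,"wz":0},{"dx":0,"dy":0,"dz":0.5,"wx":0,"wy":0,"wz":0},{"dx":0,"dy":0,"dz":0.4,"wx":0,"wy":0,"wz":0},{"dx":0,"dy":0,"dz":0.2,"wx":0,"wy":0,"wz":0},{"dx":0,"dy":0,"dz":0.2,"wx":0,"wy":0,"wz":0},{"dx":0,"dy":0,"dz":0,"wx":0,"wy":0,"wz":0},{"dx":0,"dy":0,"dz":0,"wx":0,"wy":0,"wz":0}]'
python3 -c "
from h import *
need([.547,.2667,.2025],94.0);print(sense()['ft_torque'])"
```

```text
t: 24.4
tcp_pos: [0.5471, 0.2666, 0.2027]
tool_rot: [-0.036, 0.999, 0.0, 0.0]
force: [-0.3, 0.6, -3.1]
finger_gap: 0.15
gripper_force: 78.9
t 24.4 tcp [0.5471 0.2666 0.2027] q [ 0.27  0.63  1.56 -0.    0.95 -1.37] f [-0.3  0.6 -3.1] gap 0.15
turn first [0.  0.  0.1] then shift [0.01 0.01 0.02]
shift now [0.01 0.01 0.02]
[-0.02672365 -0.02875124  0.0265311 ]
```

```bash
python3 -m inch '[{"dx":0,"dy":0,"dz":0.1,"wx":0,"wy":0,"wz":0},{"dx":0,"dy":0,"dz":0.05,"wx":0,"wy":0,"wz":0},{"dx":0,"dy":0,"dz":0,"wx":0,"wy":0,"wz":0}]' && python3 -m inch '[{"dx":0,"dy":0,"dz":0,"wx":0,"wy":0,"wz":0},{"dx":0,"dy":0,"dz":0,"wx":0,"wy":0,"wz":0},{"dx":0,"dy":0,"dz":0,"wx":0,"wy":0,"wz":0},{"dx":0,"dy":0,"dz":0,"wx":0,"wy":0,"wz":0}]' 0.5 && python3 -m inch '[{"dx":0,"dy":0,"dz":-2,"wx":0,"wy":0,"wz":0},{"dx":0,"dy":0,"dz":-4,"wx":0,"wy":0,"wz":0},{"dx":0,"dy":0,"dz":-4,"wx":0,"wy":0,"wz":0},{"dx":0,"dy":0,"dz":-1.5,"wx":0,"wy":0,"wz":0},{"dx":0,"dy":0,"dz":0,"wx":0,"wy":0,"wz":0},{"dx":0,"dy":0,"dz":0,"wx":0,"wy":0,"wz":0},{"dx":0,"dy":0,"dz":0,"wx":0,"wy":0,"wz":0}]'
python3 - <<'E'
from plate import *
s=sense();A=cam('wrist');c,im=snap('wrist','wR');print(s['tcp_pos']);plate('pics/wR.png',A,s,s['tcp_pos'][2]-.098)
E
```

```text
t: 24.78
tcp_pos: [0.5472, 0.2666, 0.2025]
tool_rot: [-0.036, 0.999, 0.0, 0.0]
force: [-2.2, -1.8, 6.1]
finger_gap: 0.153
gripper_force: 79.9
t: 25.28
tcp_pos: [0.5472, 0.2666, 0.2009]
tool_rot: [-0.036, 0.999, -0.0, -0.0]
force: [-1.0, 0.1, 0.0]
finger_gap: 0.5
gripper_force: 0.0
t: 26.15
tcp_pos: [0.5465, 0.2664, 0.3142]
tool_rot: [-0.036, 0.999, -0.0, -0.002]
force: [0.3, 0.9, 0.7]
finger_gap: 0.502
gripper_force: 0.0
[0.54645117 0.26637862 0.31424162]
plate box 172 191 311 55
hole [194. 219.] (35, 27) tool mm [ -2.  -93.5 216.3]
hole [458.5 220. ] (32, 31) tool mm [ -2.6  93.8 216.2]
hole [397.  218.5] (43, 42) tool mm [ -1.6  50.2 216.2]
hole [257.  218.5] (43, 42) tool mm [ -1.6 -48.8 216.3]
```

```bash
python3 -c "
from h import *
need([.6010,.0015,.290],86.1)"
```

```text
t 26.2 tcp [0.5466 0.2664 0.3145] q [ 0.27  0.49  1.46 -0.    1.19 -1.37] f [0.6 0.1 0. ] gap 0.501
turn first [-0.  -0.2  8. ] then shift [ -7.23 -26.06   2.45]
shift now [ -3.53 -26.81   2.45]
```

```bash
python3 -m inch '[{"dx":0,"dy":0,"dz":0,"wx":0,"wy":0,"wz":8},{"dx":-1.5,"dy":-5.2,"dz":0,"wx":0,"wy":0,"wz":0},{"dx":-1.5,"dy":-5.2,"dz":0,"wx":0,"wy":0,"wz":0},{"dx":-1.5,"dy":-5.2,"dz":0,"wx":0,"wy":0,"wz":0},{"dx":-1.5,"dy":-5.2,"dz":0,"wx":0,"wy":0,"wz":0},{"dx":-1.23,"dy":-5.26,"dz":2.45,"wx":0,"wy":0,"wz":0},{"dx":0,"dy":0,"dz":0,"wx":0,"wy":0,"wz":0},{"dx":0,"dy":0,"dz":0,"wx":0,"wy":0,"wz":0},{"dx":0,"dy":0,"dz":0,"wx":0,"wy":0,"wz":0}]' 0.42
python3 -c "
from h import *
need([.6010,.0015,.206],86.1)
A=cam('wrist');c,im=snap('wrist','wS');c2,t=snap('top','tS')
# caps/lips: light grey-beige (not wood) blobs near A; green blob base
hsv=cv2.cvtColor(im,cv2.COLOR_RGB2HSV);m=cv2.inRange(hsv,(40,120,40),(80,255,255))
n,L,st,ce=cv2.connectedComponentsWithStats(m)
print('green',[(st[i].tolist(),onz(A,ce[i],.06).round(3).tolist()) for i in range(1,n) if st[i,4]>200])
"
```

```text
t: 27.32
tcp_pos: [0.6016, 0.0031, 0.2919]
tool_rot: [0.033, 0.999, 0.0, 0.0]
force: [-0.8, 0.6, 0.2]
finger_gap: 0.421
gripper_force: 0.0
t 27.3 tcp [0.6016 0.0031 0.2919] q [-0.18  0.51  1.51  0.    1.13 -1.69] f [-0.8  0.6  0.2] gap 0.421
turn first [0.  0.  0.1] then shift [ 0.04 -0.16  8.59]
shift now [ 0.05 -0.16  8.59]
green [([0, 119, 96, 76, 4872], [0.544, -0.199, 0.06]), ([308, 219, 52, 91, 3563], [0.643, 0.006, 0.06])]
```

```bash
python3 -m inch '[{"dx":0,"dy":-0.16,"dz":3,"wx":0,"wy":0,"wz":0},{"dx":0,"dy":0,"dz":3,"wx":0,"wy":0,"wz":0},{"dx":0,"dy":0,"dz":2.59,"wx":0,"wy":0,"wz":0},{"dx":0,"dy":0,"dz":0,"wx":0,"wy":0,"wz":0},{"dx":0,"dy":0,"dz":0,"wx":0,"wy":0,"wz":0}]'
python3 -m inch '[{"dx":1,"dy":0,"dz":0,"wx":0,"wy":0,"wz":0},{"dx":1,"dy":0,"dz":0,"wx":0,"wy":0,"wz":0},{"dx":1,"dy":0,"dz":0,"wx":0,"wy":0,"wz":0},{"dx":1,"dy":0,"dz":0,"wx":0,"wy":0,"wz":0},{"dx":1,"dy":0,"dz":0,"wx":0,"wy":0,"wz":0},{"dx":1,"dy":0,"dz":0,"wx":0,"wy":0,"wz":0},{"dx":0.5,"dy":0,"dz":0,"wx":0,"wy":0,"wz":0},{"dx":0,"dy":0,"dz":0,"wx":0,"wy":0,"wz":0},{"dx":0,"dy":0,"dz":0,"wx":0,"wy":0,"wz":0}]'
python3 -c "
from h import *
need([.5195,.0069,.206],86.1)
snap('wrist','wS2');snap('side','sS2')
a=cv2.imread('pics/wS2.png')[120:470,60:560];b=cv2.resize(cv2.imread('pics/sS2.png')[180:330,240:360],None,fx=2.33,fy=2.33)[:350]
cv2.imwrite('pics/cS2.png',np.hstack([a,b[:350]]) if b.shape[0]>=350 else np.hstack([a[:b.shape[0]],b]))"
```

```text
t: 28.05
tcp_pos: [0.6022, 0.0006, 0.2068]
tool_rot: [0.033, 0.999, -0.0, 0.001]
force: [0.1, 0.4, -0.0]
finger_gap: 0.418
gripper_force: 0.0
t: 29.18
tcp_pos: [0.5366, 0.0045, 0.2055]
tool_rot: [0.034, 0.999, 0.0, -0.0]
force: [0.7, 0.1, 0.3]
finger_gap: 0.42
gripper_force: 0.4
t 29.2 tcp [0.5366 0.0045 0.2055] q [-0.2   0.55  1.75  0.    0.85 -1.7 ] f [0.7 0.1 0.3] gap 0.42
turn first [ 0. -0.  0.] then shift [ 1.72  0.12 -0.05]
shift now [ 1.72  0.12 -0.05]
```

View pics/cS2.png

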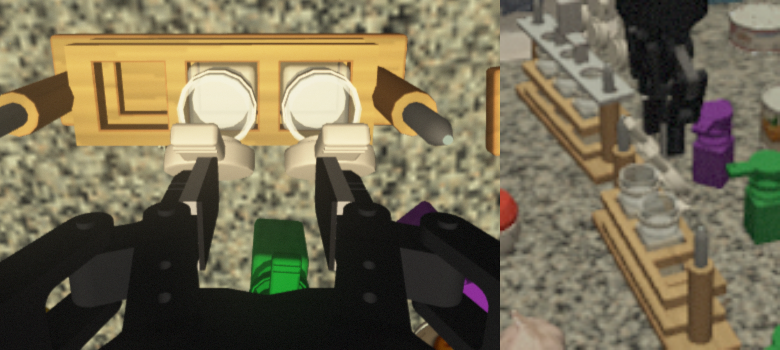

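```bash
python3 -m inch '[{"dx":0.8,"dy":0.1,"dz":0,"wx":0,"wy":0,"wz":0},{"dx":0.8,"dy":0,"dz":0.3,"wx":0,"wy":0,"wz":0},{"dx":0.9,"dy":0,"dz":0.5,"wx":0,"wy":0,"wz":0},{"dx":0,"dy":0,"dz":0.7,"wx":0,"wy":0,"wz":0},{"dx":0,"dy":0,"dz":0.7,"wx":0,"wy":0,"wz":0},{"dx":0,"dy":0,"dz":0.5,"wx":0,"wy":0,"wz":0},{"dx":0,"dy":0,"dz":0.3,"wx":0,"wy":0,"wz":0},{"dx":0,"dy":0,"dz":0,"wx":0,"wy":0,"wz":0}]'
python3 -c "
from h import *
need([.5125,.0069,.170],86.1)"
```

```text
t: 30.28
tcp_pos: [0.512, 0.0072, 0.1753]
tool_rot: [0.034, 0.999, 0.0, 0.0]
force: [-0.0, -0.5, 0.5]
finger_gap: 0.419
gripper_force: 0.0
t 30.3 tcp [0.512  0.0072 0.1753] q [-0.2   0.58  1.83  0.    0.74 -1.71] f [-0.  -0.5  0.5] gap 0.419
turn first [0. 0. 0.] then shift [-0.06 -0.03  0.53]
shift now [-0.06 -0.03  0.53]
```

```bash
python3 -m inch '[{"dx":0,"dy":0,"dz":0.2,"wx":0,"wy":0,"wz":0},{"dx":0,"dy":0,"dz":0.2,"wx":0,"wy":0,"wz":0},{"dx":0,"dy":0,"dz":0,"wx":0,"wy":0,"wz":0}]'
python3 -m inch '[{"dx":0,"dy":0,"dz":0.15,"wx":0,"wy":0,"wz":0},{"dx":0,"dy":0,"dz":0,"wx":0,"wy":0,"wz":0}]'
```

```text
t: 30.65
tcp_pos: [0.512, 0.0072, 0.1717]
tool_rot: [0.034, 0.999, -0.0, 0.0]
force: [0.1, -0.1, -0.4]
finger_gap: 0.419
gripper_force: 0.0
t: 30.9
tcp_pos: [0.5121, 0.0072, 0.1715]
tool_rot: [0.034, 0.999, -0.0, 0.001]
force: [-2.2, 0.8, 10.4]
finger_gap: 0.419
gripper_force: 5.2
```

```bash
python3 -m inch '[{"dx":0,"dy":0,"dz":0.07,"wx":0,"wy":0,"wz":0},{"dx":0,"dy":0,"dz":0,"wx":0,"wy":0,"wz":0},{"dx":0,"dy":0,"dz":0,"wx":0,"wy":0,"wz":0}]'
python3 -m inch '[{"dx":0,"dy":0,"dz":-2,"wx":0,"wy":0,"wz":0},{"dx":0,"dy":0,"dz":-4,"wx":0,"wy":0,"wz":0},{"dx":-1.6,"dy":-1.8,"dz":-4,"wx":0,"wy":0,"wz":0},{"dx":-1.6,"dy":-1.8,"dz":-4,"wx":0,"wy":0,"wz":0},{"dx":0,"dy":0,"dz":0,"wx":0,"wy":0,"wz":0},{"dx":0,"dy":0,"dz":0,"wx":0,"wy":0,"wz":0},{"dx":0,"dy":0,"dz":0,"wx":0,"wy":0,"wz":0},{"dx":0,"dy":0,"dz":0,"wx":0,"wy":0,"wz":0}]' 0.6
python3 - <<'E'
from h import *
A=cam('wrist');c,im=snap('wrist','wT')
np.savez('wT.npz',K=A[0],r=A[1],t=A[2]);print(sense()['tcp_pos'])
a=np.radians(86.1);Y=np.array([np.cos(a),np.sin(a),0]);X=np.array([Y[1],-Y[0],0]);S=np.array([.5195,-.018,0]);Z=np.array([0,0,1.])
b,g,r=[im[...,i].astype(int) for i in(2,1,0)]
for k,yy in((0,.05),(1,0)):
    for th in(0,.15,.3):
        f=lambda d,h:S+X*(.025-d*np.cos(th)+h*np.sin(th))+Y*yy+Z*(.09+d*np.sin(th)+h*np.cos(th))
        print(k,th,'lip end top',proj(A,[f(.066,.009)]).round(1).ravel(),'far disc edge',proj(A,[f(.006,.01)]).round(1).ravel())
    u=proj(A,[S+X*(-.031)+Y*yy+Z*.099])[0].astype(int);print('col',u[0],[(v,im[v,u[0]].tolist()) for v in range(u[1]-30,u[1]+8,2)])
E
```

```text
t: 31.28
tcp_pos: [0.512, 0.0072, 0.1713]
tool_rot: [0.034, 0.999, -0.0, 0.001]
force: [-3.1, 0.7, 15.0]
finger_gap: 0.42
gripper_force: 7.6
t: 32.28
tcp_pos: [0.5405, -0.0303, 0.3083]
tool_rot: [0.034, 0.999, 0.0, -0.001]
force: [0.7, 0.2, 1.0]
finger_gap: 0.599
gripper_force: 0.0
[ 0.54072762 -0.03043732  0.30852201]
0 0 lip end top [419.5 125.8] far disc edge [414.8 215.9]
0 0.15 lip end top [422.7 129.4] far disc edge [414.9 218.3]
0 0.3 lip end top [425.8 135.7] far disc edge [414.9 220.9]
col 418 [(111, [146, 144, 113]), (113, [130, 127, 102]), (115, [113, 113, 90]), (117, [110, 109, 86]), (119, [136, 133, 106]), (121, [153, 150, 116]), (123, [135, 133, 104]), (125, [116, 110, 89]), (127, [230, 216, 176]), (129, [249, 245, 217]), (131, [251, 246, 221]), (133, [251, 246, 221]), (135, [251, 245, 219]), (137, [251, 246, 222]), (139, [251, 245, 220]), (141, [251, 246, 224]), (143, [251, 245, 221]), (145, [251, 245, 220]), (147, [251, 245, 219])]
1 0 lip end top [342.9 125.7] far disc edge [342.  215.8]
1 0.15 lip end top [343.4 129.3] far disc edge [342.  218.3]
1 0.3 lip end top [344.  135.6] far disc edge [342.  220.8]
col 342 [(111, [129, 127, 101]), (113, [124, 123, 97]), (115, [137, 134, 108]), (117, [159, 156, 122]), (119, [166, 159, 127]), (121, [156, 150, 117]), (123, [149, 144, 115]), (125, [140, 135, 106]), (127, [227, 212, 170]), (129, [250, 245, 220]), (131, [251, 247, 225]), (133, [251, 247, 225]), (135, [251, 246, 223]), (137, [248, 243, 215]), (139, [250, 246, 222]), (141, [251, 246, 222]), (143, [251, 247, 223]), (145, [251, 246, 222]), (147, [251, 246, 221])]
```

```bash
cat > cov.py <<'E'
from h import *
def cov(n,ztop,box=None):
    c=cam(n);im=eyes.snapshot(n);hsv=cv2.cvtColor(im,cv2.COLOR_RGB2HSV)
    m=cv2.inRange(hsv,(5,90,50),(20,255,255))
    if box: k=np.zeros_like(m);k[box[1]:box[3],box[0]:box[2]]=1;m=m*k
    m=cv2.morphologyEx(m,cv2.MORPH_OPEN,np.ones((3,3)));cs,_=cv2.findContours(m,0,1)
    q=max(cs,key=cv2.contourArea);R=cv2.minAreaRect(q);B=cv2.boxPoints(R);print('rect',np.round(R[0],1),np.round(R[1],1),round(R[2],1))
    P=np.array([onz(c,u,ztop) for u in B]);M=P.mean(0)
    e=[P[1]-P[0],P[2]-P[1]];L=max(e,key=np.linalg.norm);print('mid',M.round(4),'len',[np.linalg.norm(v).round(4) for v in e],'yaw',np.degrees(np.arctan2(L[1],L[0])).round(1))
    return im,c
E
python3 -c "
from cov import *
cov('top',.021,(440,215,520,360))
need([.478,-.36,.30],4.2)"
```

```text
rect [478.1 287.3] [106.9  24.6] 83.6
mid [ 0.4788 -0.3319  0.021 ] len [np.float64(0.0516), np.float64(0.2195)] yaw -176.0
t 32.4 tcp [ 0.5409 -0.0305  0.3087] q [-0.26  0.41  1.64  0.    1.1  -1.77] f [ 0.5  0.1 -0.6] gap 0.599
turn first [-0.1 -0.1 81.9] then shift [-32.4   -8.69   0.87]
shift now [  4.06 -33.3    0.87]
```

```bash
python3 -m inch '[{"dx":0.7,"dy":-5.5,"dz":0,"wx":0,"wy":0,"wz":0},{"dx":0.7,"dy":-5.5,"dz":0,"wx":0,"wy":0,"wz":0},{"dx":0.7,"dy":-5.5,"dz":0,"wx":0,"wy":0,"wz":0},{"dx":0.7,"dy":-5.5,"dz":0,"wx":0,"wy":0,"wz":0},{"dx":0.7,"dy":-5.5,"dz":0.4,"wx":0,"wy":0,"wz":0},{"dx":0.6,"dy":-5.5,"dz":0.4,"wx":0,"wy":0,"wz":0}]' && python3 -m inch '[{"dx":0,"dy":0,"dz":0,"wx":0,"wy":0,"wz":10.2},{"dx":0,"dy":0,"dz":0,"wx":0,"wy":0,"wz":10.2},{"dx":0,"dy":0,"dz":0,"wx":0,"wy":0,"wz":10.2},{"dx":0,"dy":0,"dz":0,"wx":0,"wy":0,"wz":10.2},{"dx":0,"dy":0,"dz":0,"wx":0,"wy":0,"wz":10.2},{"dx":0,"dy":0,"dz":0,"wx":0,"wy":0,"wz":10.2},{"dx":0,"dy":0,"dz":0,"wx":0,"wy":0,"wz":10.2},{"dx":0,"dy":0,"dz":0,"wx":0,"wy":0,"wz":10.2},{"dx":0,"dy":0,"dz":0,"wx":0,"wy":0,"wz":0},{"dx":0,"dy":0,"dz":0,"wx":0,"wy":0,"wz":0}]'
python3 - <<'E'
from cov import *
need([.4788,-.332,.102],4.1)
im,c=cov('wrist',.021);cv2.imwrite('pics/wC.png',im[:,:,::-1])
need([.4788,-.332,.102],4.1)
# dark pin holes: compare expected pixels
print(proj(c,[[.4788+.092*np.cos(.072),-.332+.092*np.sin(.072),.021],[.4788-.092*np.cos(.072),-.332-.092*np.sin(.072),.021],[.4788,-.332,.064]]).round(1))
E
```

```text
t: 33.12
tcp_pos: [0.4775, -0.3589, 0.3012]
tool_rot: [0.034, 0.999, 0.0, -0.0]
force: [-0.1, -0.0, -0.5]
finger_gap: 0.6
gripper_force: 0.0
t: 34.38
tcp_pos: [0.478, -0.3572, 0.3013]
tool_rot: [0.678, 0.735, 0.0, -0.0]
force: [0.5, 0.3, -0.3]
finger_gap: 0.598
gripper_force: 0.0
t 34.4 tcp [ 0.478  -0.3572  0.3013] q [-0.83  0.49  1.51 -0.    1.14 -0.91] f [ 0.5  0.3 -0.3] gap 0.598
turn first [-0.  -0.   0.6] then shift [ 2.51  0.26 19.93]
shift now [ 2.5   0.29 19.93]
rect [ 49.  203.5] [407.  98.] 90.0
mid [ 0.2369 -0.4054  0.021 ] len [np.float64(0.0747), np.float64(0.3658)] yaw -93.4
t 34.4 tcp [ 0.478  -0.3573  0.3014] q [-0.83  0.49  1.51 -0.    1.14 -0.91] f [0.5 0.7 0.1] gap 0.602
turn first [-0.  -0.   0.5] then shift [ 2.52  0.26 19.94]
shift now [ 2.51  0.28 19.94]
[[441.3 169.5]
 [222.3 167.3]
 [332.4 175.1]]
```

Run:
```python
from h import *
c=cam('wrist');im=cv2.imread('pics/wC.png');hsv=cv2.cvtColor(im,cv2.COLOR_BGR2HSV)
print([im[r,280].tolist() for r in range(130,215,6)])
m=cv2.inRange(hsv,(5,90,50),(20,255,255));m[:110]=0;m[245:]=0;m[:,:160]=0;m[:,510:]=0
m=cv2.morphologyEx(m,cv2.MORPH_OPEN,np.ones((3,3)));cs,h=cv2.findContours(m,cv2.RETR_CCOMP,cv2.CHAIN_APPROX_NONE)
H=[]
for i,k in enumerate(cs):
    if cv2.contourArea(k)>60:
        e=cv2.boundingRect(k);u=(e[0]+e[2]/2-.5,e[1]+e[3]/2-.5);print('hole' if h[0][i][3]>=0 else 'out',e,onz(c,u,.021).round(4))
```

```text
[[141, 184, 194], [143, 192, 201], [105, 139, 150], [46, 112, 170], [49, 112, 172], [50, 116, 175], [51, 120, 182], [50, 117, 175], [56, 128, 190], [52, 126, 189], [57, 124, 187], [118, 152, 163], [90, 118, 123], [118, 156, 169], [164, 208, 214]]
out (200, 141, 263, 56) [ 0.4782 -0.3322  0.021 ]
hole (430, 161, 14, 17) [ 0.5666 -0.3254  0.021 ]
hole (218, 160, 14, 17) [ 0.3889 -0.339   0.021 ]
```

```bash
python3 -m inch '[{"dx":2.52,"dy":0.24,"dz":5,"wx":0,"wy":0,"wz":0.4},{"dx":0,"dy":0,"dz":5,"wx":0,"wy":0,"wz":0},{"dx":0,"dy":0,"dz":5,"wx":0,"wy":0,"wz":0},{"dx":0,"dy":0,"dz":3,"wx":0,"wy":0,"wz":0},{"dx":0,"dy":0,"dz":1.9,"wx":0,"wy":0,"wz":0},{"dx":0,"dy":0,"dz":0,"wx":0,"wy":0,"wz":0},{"dx":0,"dy":0,"dz":0,"wx":0,"wy":0,"wz":0}]' 0.5
python3 -m inch '[{"dx":0,"dy":0,"dz":0,"wx":0,"wy":0,"wz":0},{"dx":0,"dy":0,"dz":0,"wx":0,"wy":0,"wz":0},{"dx":0,"dy":0,"dz":0,"wx":0,"wy":0,"wz":0},{"dx":0,"dy":0,"dz":0,"wx":0,"wy":0,"wz":0},{"dx":0,"dy":0,"dz":0,"wx":0,"wy":0,"wz":0},{"dx":0,"dy":0,"dz":0,"wx":0,"wy":0,"wz":0}]' 0.05 80
```

```text
t: 35.3
tcp_pos: [0.4791, -0.3327, 0.1036]
tool_rot: [0.681, 0.732, -0.0, 0.001]
force: [-0.1, -0.6, 0.1]
finger_gap: 0.503
gripper_force: 0.0
t: 36.05
tcp_pos: [0.479, -0.3326, 0.104]
tool_rot: [0.681, 0.732, -0.0, 0.001]
force: [0.3, 0.6, 6.1]
finger_gap: 0.152
gripper_force: 78.8
```

```bash
python3 -m inch '[{"dx":0,"dy":0,"dz":-1,"wx":0,"wy":0,"wz":0},{"dx":0,"dy":0,"dz":-3,"wx":0,"wy":0,"wz":0},{"dx":0,"dy":0,"dz":-5,"wx":0,"wy":0,"wz":0},{"dx":0,"dy":0,"dz":-5,"wx":0,"wy":0,"wz":0},{"dx":0,"dy":0,"dz":-5,"wx":0,"wy":0,"wz":0},{"dx":0,"dy":0,"dz":-1,"wx":0,"wy":0,"wz":0},{"dx":0,"dy":0,"dz":0,"wx":0,"wy":0,"wz":0},{"dx":0,"dy":0,"dz":0,"wx":0,"wy":0,"wz":0}]'
cat > cov2.py <<'E'
from h import *
s=sense();c=cam('wrist');im=eyes.snapshot('wrist')[:,:,::-1].copy();cv2.imwrite('pics/wD_%d.png'%(s['t']*100),im)
R=Ro.from_quat(s['tool_rot']);P=np.array(s['tcp_pos'])
e=proj(c,[P+R.apply([0,y,.083]) for y in(-.092,.092)]);print('expected holes',e.round(1).tolist())
hsv=cv2.cvtColor(im,cv2.COLOR_BGR2HSV);m=cv2.inRange(hsv,(5,90,110),(20,255,255))
for u in e:
    x0,y0=(u-26).astype(int);w=255-m[y0:y0+53,x0:x0+53];n,L,st,ce=cv2.connectedComponentsWithStats(w)
    i=L[26,26] or L[22,26] or L[30,26]
    o=st[i];q=(x0+o[0]+o[2]/2-.5,y0+o[1]+o[3]/2-.5);print('hole',q,o[2:].tolist(),'tool mm',(1e3*R.inv().apply(onz(c,q,P[2]-.083)-P)).round(1))
need([.5195,-.018,.30],86.1)
E
python3 cov2.py
```

```text
t: 37.05
tcp_pos: [0.4775, -0.3311, 0.3002]
tool_rot: [0.681, 0.732, 0.0, -0.002]
force: [0.2, -0.3, -1.5]
finger_gap: 0.154
gripper_force: 78.2
expected holes [[97.3, 289.6], [562.7, 290.0]]
hole (np.float64(96.5), np.float64(289.0)) [40, 35, 1057] tool mm [  0.1 -92.5  83.3]
hole (np.float64(556.0), np.float64(288.5)) [39, 36, 1089] tool mm [ 0.7 89.1 82.7]
t 37.1 tcp [ 0.4776 -0.3312  0.3001] q [-0.8   0.47  1.55 -0.    1.13 -0.87] f [ 0.8 -0.  -2.3] gap 0.152
turn first [  0.   -0.3 -82. ] then shift [-2.050e+00  3.153e+01  1.000e-02]
shift now [30.94  6.43  0.11]
```

```bash
python3 -m inch '[{"dx":0,"dy":0,"dz":0,"wx":0,"wy":0,"wz":-10.25},{"dx":0,"dy":0,"dz":0,"wx":0,"wy":0,"wz":-10.25},{"dx":0,"dy":0,"dz":0,"wx":0,"wy":0,"wz":-10.25},{"dx":0,"dy":0,"dz":0,"wx":0,"wy":0,"wz":-10.25},{"dx":0,"dy":0,"dz":0,"wx":0,"wy":0,"wz":-10.25},{"dx":0,"dy":0,"dz":0,"wx":0,"wy":0,"wz":-10.25},{"dx":0,"dy":0,"dz":0,"wx":0,"wy":0,"wz":-10.25},{"dx":0,"dy":0,"dz":0,"wx":0,"wy":0,"wz":-10.25}]' && python3 -m inch '[{"dx":-0.35,"dy":5.2,"dz":0,"wx":0,"wy":0,"wz":0},{"dx":-0.35,"dy":5.2,"dz":0,"wx":0,"wy":0,"wz":0},{"dx":-0.35,"dy":5.2,"dz":0,"wx":0,"wy":0,"wz":0},{"dx":-0.35,"dy":5.2,"dz":0,"wx":0,"wy":0,"wz":0},{"dx":-0.35,"dy":5.2,"dz":0,"wx":0,"wy":0,"wz":0},{"dx":-0.3,"dy":5.5,"dz":0,"wx":0,"wy":0,"wz":0},{"dx":0,"dy":0,"dz":0,"wx":0,"wy":0,"wz":0},{"dx":0,"dy":0,"dz":0,"wx":0,"wy":0,"wz":0},{"dx":0,"dy":0,"dz":0,"wx":0,"wy":0,"wz":0},{"dx":0,"dy":0,"dz":0,"wx":0,"wy":0,"wz":0}]'
python3 cov2.py
```

```text
t: 38.1
tcp_pos: [0.4779, -0.3316, 0.3004]
tool_rot: [0.031, 1.0, 0.001, -0.002]
force: [-1.0, 0.1, -0.9]
finger_gap: 0.149
gripper_force: 78.1
t: 39.35
tcp_pos: [0.5202, -0.0204, 0.3023]
tool_rot: [0.035, 0.999, -0.0, -0.0]
force: [-0.2, -0.5, -2.2]
finger_gap: 0.156
gripper_force: 78.8
expected holes [[93.8, 292.5], [558.7, 292.6]]
hole (np.float64(96.5), np.float64(289.0)) [40, 35, 1083] tool mm [  1.5 -90.7  83. ]
hole (np.float64(556.0), np.float64(288.5)) [39, 36, 1079] tool mm [ 1.7 90.7 83. ]
t 39.4 tcp [ 0.5202 -0.0203  0.3024] q [-0.25  0.39  1.69 -0.    1.06 -1.75] f [-0.7  0.1 -1.7] gap 0.15
turn first [-0.  -0.  -0.1] then shift [0.09 0.22 0.24]
shift now [0.09 0.22 0.24]
```

```bash
python3 -m inch '[{"dx":0,"dy":0.22,"dz":2.5,"wx":0,"wy":0,"wz":-0.1},{"dx":0,"dy":0,"dz":2.5,"wx":0,"wy":0,"wz":0},{"dx":0,"dy":0,"dz":1.2,"wx":0,"wy":0,"wz":0},{"dx":0,"dy":0,"dz":0,"wx":0,"wy":0,"wz":0},{"dx":0,"dy":0,"dz":0,"wx":0,"wy":0,"wz":0},{"dx":0,"dy":0,"dz":0,"wx":0,"wy":0,"wz":0}]'
python3 -c "
from h import *
need([.5204,-.018,.2384],86.1)"
```

```text
t: 40.15
tcp_pos: [0.5209, -0.0171, 0.2414]
tool_rot: [0.033, 0.999, -0.0, 0.001]
force: [-0.6, -0.4, -1.5]
finger_gap: 0.149
gripper_force: 78.8
t 40.1 tcp [ 0.5209 -0.0171  0.2414] q [-0.25  0.48  1.76  0.    0.91 -1.75] f [-0.6 -0.4 -1.5] gap 0.149
turn first [-0.   0.1  0.1] then shift [ 0.05 -0.09  0.3 ]
shift now [ 0.05 -0.09  0.3 ]
```

```bash
python3 -m inch '[{"dx":0.04,"dy":-0.09,"dz":0.4,"wx":0,"wy":0,"wz":0.1},{"dx":0,"dy":0,"dz":0.4,"wx":0,"wy":0,"wz":0},{"dx":0,"dy":0,"dz":0.4,"wx":0,"wy":0,"wz":0},{"dx":0,"dy":0,"dz":0.4,"wx":0,"wy":0,"wz":0},{"dx":0,"dy":0,"dz":0.4,"wx":0,"wy":0,"wz":0},{"dx":0,"dy":0,"dz":0.2,"wx":0,"wy":0,"wz":0},{"dx":0,"dy":0,"dz":0,"wx":0,"wy":0,"wz":0}]'
python3 -c "
from h import *
need([.5204,-.018,.196],86.1);print(sense()['ft_torque'])"
```

```text
t: 41.02
tcp_pos: [0.5199, -0.0178, 0.2183]
tool_rot: [0.034, 0.999, 0.0, -0.0]
force: [0.1, 0.7, -2.5]
finger_gap: 0.153
gripper_force: 78.8
t 41.0 tcp [ 0.5199 -0.0178  0.2183] q [-0.25  0.51  1.78 -0.    0.85 -1.75] f [ 0.1  0.7 -2.5] gap 0.153
turn first [ 0. -0.  0.] then shift [-0.06 -0.01  2.23]
shift now [-0.06 -0.01  2.23]
[ 0.04872341  0.00504316 -0.00845379]
```

No contact at 0.114 underside; pins are in the holes. Continue to the shoulders.

```bash
python3 -m inch '[{"dx":0,"dy":0,"dz":0.5,"wx":0,"wy":0,"wz":0},{"dx":0,"dy":0,"dz":0.5,"wx":0,"wy":0,"wz":0},{"dx":0,"dy":0,"dz":0.5,"wx":0,"wy":0,"wz":0},{"dx":0,"dy":0,"dz":0.4,"wx":0,"wy":0,"wz":0},{"dx":0,"dy":0,"dz":0.2,"wx":0,"wy":0,"wz":0},{"dx":0,"dy":0,"dz":0.1,"wx":0,"wy":0,"wz":0},{"dx":0,"dy":0,"dz":0,"wx":0,"wy":0,"wz":0},{"dx":0,"dy":0,"dz":0,"wx":0,"wy":0,"wz":0}]'
```

```text
t: 42.02
tcp_pos: [0.52, -0.0178, 0.1967]
tool_rot: [0.034, 0.999, -0.0, 0.0]
force: [0.3, -0.0, -1.2]
finger_gap: 0.153
gripper_force: 78.8
```

```bash
python3 -m inch '[{"dx":0,"dy":0,"dz":0.15,"wx":0,"wy":0,"wz":0},{"dx":0,"dy":0,"dz":0,"wx":0,"wy":0,"wz":0}]'; python3 -m inch '[{"dx":0,"dy":0,"dz":0.1,"wx":0,"wy":0,"wz":0},{"dx":0,"dy":0,"dz":0,"wx":0,"wy":0,"wz":0}]'
```

```text
t: 42.28
tcp_pos: [0.5201, -0.0179, 0.1959]
tool_rot: [0.034, 0.999, -0.0, 0.0]
force: [-0.9, 0.2, 5.0]
finger_gap: 0.154
gripper_force: 80.0
t: 42.52
tcp_pos: [0.5201, -0.0179, 0.1959]
tool_rot: [0.034, 0.999, -0.0, 0.001]
force: [-3.8, 0.4, 13.4]
finger_gap: 0.154
gripper_force: 81.3
```

```bash
python3 -m inch '[{"dx":0,"dy":0,"dz":-0.15,"wx":0,"wy":0,"wz":0},{"dx":0,"dy":0,"dz":0,"wx":0,"wy":0,"wz":0},{"dx":0,"dy":0,"dz":0,"wx":0,"wy":0,"wz":0},{"dx":0,"dy":0,"dz":0,"wx":0,"wy":0,"wz":0}]' 0.5 && python3 -m inch '[{"dx":0,"dy":0,"dz":-2,"wx":0,"wy":0,"wz":0},{"dx":0,"dy":0,"dz":-4,"wx":0,"wy":0,"wz":0},{"dx":0,"dy":0,"dz":-4,"wx":0,"wy":0,"wz":0},{"dx":0,"dy":0,"dz":-2,"wx":0,"wy":0,"wz":0},{"dx":0,"dy":0,"dz":0,"wx":0,"wy":0,"wz":0},{"dx":0,"dy":0,"dz":0,"wx":0,"wy":0,"wz":0},{"dx":0,"dy":0,"dz":0,"wx":0,"wy":0,"wz":0}]'
python3 - <<'E'
from h import *
s=sense();c=cam('wrist');im=eyes.snapshot('wrist');cv2.imwrite('pics/wF.png',im[:,:,::-1]);print(s['tcp_pos'])
# board outline
hsv=cv2.cvtColor(im,cv2.COLOR_RGB2HSV)
a=np.radians(86.1);Y=np.array([np.cos(a),np.sin(a),0]);X=np.array([Y[1],-Y[0],0]);S=np.array([.5195,-.018,0]);Z=np.array([0,0,1.])
e=proj(c,[S+sx*.022*X+sy*.109*Y+Z*.113 for sx,sy in((-1,-1),(-1,1),(1,1),(1,-1))]);print('expected corners',e.round(0).tolist())
x0,x1=int(e[:,0].min())-10,int(e[:,0].max())+10;r=int(e[0,1])+8
g=im.astype(int).sum(2)
print('left/right edge scan row',r,[(x,im[r,x].tolist()) for x in list(range(x0,x0+24,3))+list(range(x1-24,x1,3))])
for xx in(int(e[:2,0].mean())-90,int(e[:2,0].mean())+90): print('front edge col',xx,[(v,im[v,xx].tolist()) for v in range(int(e[0,1])-10,int(e[0,1])+10,2)])
# B caps/plate
T=cam('top');t=eyes.snapshot('top');cv2.imwrite('pics/tF.png',t[:,:,::-1])
a=np.radians(94.);Y=np.array([np.cos(a),np.sin(a),0]);X=np.array([Y[1],-Y[0],0]);S=np.array([.547,.2667,0])
for k,yy in enumerate((.05,0,-.05)):
    for th in(1.6,1.9): print('b%d'%k,th,'lip end',proj(T,[S+X*(.025-.066*np.cos(th))+Y*yy+Z*(.09+.066*np.sin(th))]).round(1).ravel())
    u=proj(T,[S+X*.04+Y*yy+Z*.14])[0].astype(int);print(u[0],[(v,t[v,u[0]].tolist()) for v in range(u[1]-16,u[1]+6,2)])
E
```

```text
t: 43.02
tcp_pos: [0.5199, -0.0178, 0.1953]
tool_rot: [0.034, 0.999, 0.0, -0.0]
force: [1.1, 0.1, 0.1]
finger_gap: 0.498
gripper_force: 0.0
t: 43.9
tcp_pos: [0.5193, -0.0177, 0.3141]
tool_rot: [0.034, 0.999, 0.0, -0.001]
force: [1.0, -0.1, -0.4]
finger_gap: 0.503
gripper_force: 0.0
[ 0.51927719 -0.01767174  0.31407986]
expected corners [[160.0, 190.0], [491.0, 190.0], [485.0, 254.0], [167.0, 254.0]]
left/right edge scan row 198 [(150, [99, 95, 76]), (153, [121, 119, 94]), (156, [123, 120, 93]), (159, [162, 156, 121]), (162, [184, 146, 89]), (165, [195, 130, 58]), (168, [202, 135, 59]), (171, [205, 139, 64]), (477, [205, 136, 57]), (480, [190, 124, 50]), (483, [197, 128, 55]), (486, [196, 127, 51]), (489, [185, 124, 57]), (492, [169, 156, 116]), (495, [173, 169, 134]), (498, [202, 200, 160])]
front edge col 235 [(180, [237, 205, 109]), (182, [238, 206, 111]), (184, [241, 211, 113]), (186, [242, 212, 115]), (188, [216, 173, 91]), (190, [138, 82, 38]), (192, [195, 125, 56]), (194, [199, 136, 60]), (196, [198, 135, 60]), (198, [196, 132, 57])]
front edge col 415 [(180, [233, 197, 103]), 
[... 483 characters left out ...]
5]), (230, [132, 123, 103]), (232, [127, 117, 99])]
b1 1.6 lip end [173.  232.6]
b1 1.9 lip end [173.1 222.7]
174 [(210, [161, 157, 133]), (212, [154, 149, 125]), (214, [149, 140, 115]), (216, [114, 111, 94]), (218, [140, 138, 116]), (220, [152, 149, 127]), (222, [128, 125, 107]), (224, [197, 185, 160]), (226, [220, 208, 183]), (228, [123, 113, 96]), (230, [128, 118, 100])]
b2 1.6 lip end [199.8 230.7]
b2 1.9 lip end [199.7 220.8]
201 [(209, [161, 156, 131]), (211, [171, 164, 138]), (213, [153, 147, 122]), (215, [92, 89, 74]), (217, [141, 134, 111]), (219, [151, 144, 121]), (221, [179, 168, 143]), (223, [219, 206, 181]), (225, [138, 127, 107]), (227, [133, 123, 104]), (229, [169, 157, 134])]
```

Run:
```python
from h import *
s=eyes.camera_params('wrist');st=sense()
Rc=cv2.Rodrigues(np.array(s['rvec']))[0];Rt=Ro.from_quat(st['tool_rot']).as_matrix()
Rrel=Rc@Rt;trel=np.array(s['tvec'])+Rc@st['tcp_pos']
y=np.radians(94.1);Y=np.array([np.cos(y),np.sin(y),0]);Z=np.array([0,0,1.]);X=np.array([Y[1],-Y[0],0]);Rb=np.c_[np.cross(Y,-Z),Y,-Z]
R=Rrel@Rb.T;B=(cam('wrist')[0],cv2.Rodrigues(R)[0].ravel(),trel-R@np.array([.5465,.2664,.3142]))
im=cv2.imread('pics/wR.png')[:,:,::-1];S=np.array([.547,.2667,0])
for k,yy in enumerate((.05,0,-.05)):
    f=lambda th,d,h:proj(B,[S+X*(.025-d*np.cos(th)+h*np.sin(th))+Y*yy+Z*(.09+d*np.sin(th)+h*np.cos(th))])[0]
    for th in(1.6,1.75,1.9): print('b%d'%k,th,'end under/top',f(th,.066,.001).round(1),f(th,.066,.009).round(1))
    x=int(f(1.75,.066,.005)[0]);print([(v,im[v,x].tolist()) for v in range(258,330,4)])
```

```text
b0 1.6 end under/top [411.6 285.7] [410.8 298. ]
b0 1.75 end under/top [410.4 300.2] [409.2 311.2]
b0 1.9 end under/top [408.7 312.8] [407.3 322.1]
[(258, [129, 116, 92]), (262, [130, 116, 92]), (266, [128, 113, 90]), (270, [236, 224, 183]), (274, [137, 125, 96]), (278, [209, 190, 150]), (282, [121, 109, 86]), (286, [76, 71, 60]), (290, [75, 70, 60]), (294, [68, 62, 54]), (298, [71, 64, 57]), (302, [72, 69, 59]), (306, [71, 67, 57]), (310, [70, 64, 57]), (314, [70, 65, 55]), (318, [68, 64, 54]), (322, [39, 40, 32]), (326, [79, 74, 63])]
b1 1.6 end under/top [326.7 285.6] [326.7 298. ]
b1 1.75 end under/top [326.7 300.2] [326.7 311.2]
b1 1.9 end under/top [326.7 312.8] [326.7 322.1]
[(258, [214, 221, 194]), (262, [212, 217, 191]), (266, [170, 156, 130]), (270, [242, 232, 195]), (274, [142, 128, 103]), (278, [204, 187, 151]), (282, [128, 115, 92]), (286, [132, 118, 93]), (290, [132, 122, 98]), (294, [134, 124, 97]), (298, [232, 220, 178]), (302, [244, 234, 198]), (306, [236, 226, 184]), (310, [165, 160, 124]), (314, [153, 151, 122]), (318, [125, 121, 97]), (322, [158, 150, 117]), (326, [146, 139, 107])]
b2 1.6 end under/top [241.9 285.6] [242.6 298. ]
b2 1.75 end under/top [243.1 300.2] [244.2 311.2]
b2 1.9 end under/top [244.8 312.8] [246.2 322. ]
[(258, [138, 127, 99]), (262, [139, 125, 100]), (266, [136, 122, 98]), (270, [240, 229, 193]), (274, [146, 135, 106]), (278, [197, 181, 143]), (282, [136, 124, 97]), (286, [109, 101, 83]), (290, [77, 71, 62]), (294, [74, 70, 59]), (298, [75, 70, 62]), (302, [79, 74, 62]), (306, [76, 71, 60]), (310, [75, 69, 61]), (314, [73, 67, 58]), (318, [70, 66, 56]), (322, [73, 67, 59]), (326, [133, 121, 106])]
```

```bash
python3 -c "
from station import workorder
print(workorder.sign_off())"
```

```text
the job is handed in; nothing more can be done
None
```

The job is handed in at about 44 s of the 208 s allowed; sign-off gave no verdict. By my last measurements the finished rack's two caps are shut under the seated cover board. The empties rack's three caps are open to about 1.72–1.79 rad against the 1.6 needed, with the filling plate seated on its pins.

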